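# Build a filter stack and press it home

### The job

Take the three discs from the sloping blue rack and stack them on the round metal carrier plate of the filter holder: dark steel support disc first, white filter disc on it, green retainer disc on top, all lying flat and neatly centred on the plate with their edges in line. Then press the finished stack down until the carrier plate is fully home: feel for its hard stop, where the red pin has come right up, and leave it there. The filter is brittle: set the discs down and press gently, never hard, and leave the other things on the bench alone.

Things in the scene. Friction and masses are not known exactly. Their poses are not given: they have to be found in the camera images.
- support: Steel support disc, dark grey with small black holes drawn on top, 50 mm across, 10 mm thick, 60 to 130 g. Origin at the centre of its underside, z along its axis out of the top. It starts lying face up in one of the rack's three bays (which one varies), tilted with the rack.
- filter: White ceramic filter disc, 50 mm across, 12 mm thick, 40 to 80 g. Origin and axes as the support disc. Starts in another bay of the rack.
- retainer: Green plastic retainer disc with a thin white circle on top, 50 mm across, 10 mm thick, 28 to 56 g. Origin and axes as the support disc. Starts in another bay of the rack.
- rack: Fixed blue rack, 270 mm wide (its y), 90 mm deep (its x), 60 mm high at the back. Its flat top slopes at 0.52 rad, rising towards +x, so it faces the rack's -x side. The discs lie on it in a row about 92 mm apart (white round marks), their lower edges against a lip 6 mm high; the centres of their undersides are 40 mm above the bench. Origin at the centre of its underside.
- holder: Fixed filter holder: a round grey base 124 mm across and 26 mm high with the carrier plate above it, a brass outlet at one side (its -x) and a red indicator pin across from it (its +x). Origin at the centre of its underside.
- carrier_top (a point): Centre of the flat top of the carrier plate: aluminium, 80 mm across, 8 mm thick, a thin black circle 54 mm across round its centre. Pressed with about 8 N it slides down and stays where it is left; after 6 to 22 mm (different each time, not visible) it lands on a collar, and about 13 N takes it the last 4 mm to a hard stop: home. It starts 46 to 78 mm above the bench. z points up.
- spare: Orange plastic disc lying on the bench, 50 mm across, 10 mm thick; not part of the stack. Origin at the centre of its underside. Bystander: leave it where it is.
- vial_a: White vial with a blue cap, 26 mm across, 50 mm high. Origin at the centre of its underside. Bystander: leave it where it is.
- vial_b: White vial with a yellow cap, 26 mm across, 50 mm high. Origin at the centre of its underside. Bystander: leave it where it is.
- beaker: Glass beaker, 68 mm across, 80 mm high. Origin at the centre of its underside. Bystander: leave it where it is.
- wash: White bottle with a blue cap, 60 mm across, 110 mm high. Origin at the centre of its underside. Bystander: leave it where it is.
- tweezers: Steel tweezers lying flat, 120 mm long (its x), 9 mm high. Origin at the middle of the underside. Bystander: leave it where it is.
- tube: Red tube lying on its side, 75 mm long (its x), 16 mm across. Origin at the middle of its underside. Bystander: leave it where it is.
- indicator (a joint): Height, m, of the red pin (9 mm across) in the rim of the holder's base, 51 mm from its axis on its +x side. It is flush (0) until the carrier plate lands on the collar, comes up over the last 4 mm of the plate's travel, and stands 0.012 high when the plate is home. It moves with the plate: not a button.
Mind the look-alikes: they are no part of the job. There is more than one size of the filter; the one meant has the size given above.

How it is judged:
By the outcome, as a careful person would: the job done as asked, in the order asked, and still so for the second after the job is handed in, with the robot touching nothing.
It also fails if it takes over 72 s, if anything falls off the work surface, if the arm or the gripper's body presses on something with over 40 N, if the wrist force passes 120 N, or if a joint passes its speed limit or range.

### The arm

A 6-joint arm with a two-finger parallel gripper is mounted at the origin on the work surface. World frame = base frame: x ahead of the robot, y to its left, z up, the work surface at z = 0. Lengths are in m, angles in rad, forces in N, time in s.
With the tool pointing down it reaches from about 0.35 to 0.925 m from the base axis. Payload 6.4 kg.
Tool frame: the origin (TCP) lies at the very end of the fingers, on their centre line; the grasp point (between the pads) lies 19 mm behind it; z points along the fingers, y is the direction in which the jaws open and shut (so a half turn about z gives the same grasp; the last joint's range is limited). The gripper opens to 94 mm and grips with 3 to 60 N. Pads are 16 mm wide; open, the fingers measure 119 mm over their backs; the gripper's body (75 mm by 177 mm) begins 78 mm behind the grasp point.
Start: joints at [-1.302, 0.245, 1.558, -0, 1.339, -0.174], TCP at [0.279, -0.587, 0.171] pointing down, gripper open.
Joint ranges: [-3.13, 3.13], [-1.02, 2.26], [0.13, 2.54], [-0.95, 4.09], [0.21, 2.88], [-2.74, 2.74]. Speed limits (rad/s): [2.57, 2.57, 3.14, 3.14, 3.14, 3.14].

### API

Orientations are given as a 3x3 rotation matrix whose columns are the frame's x, y, z axes.
In Python, from rig import state, capture, camera_model, job_done gives the robot as it stands. The module is installed in compiled form; this text tells all that it offers.
- The arm moves only by the tool drive_tool, never from a script. Its argument "moves" is a list of rows, each a list of 7 numbers: the turn, a rotation vector about the tool's x, y, z scaled (see below), then the shift along the tool's x, y, z scaled (see below), then the closure, from -1 (fully open) to 1 (shut). A call has 1 to 20 rows; each row shifts and turns the pose as measured when the row begins, along the tool's axes as they then stand; what a row does not reach is not made up. The controller multiplies each number of a shift by 0.04 m and each number of a turn by 0.12 rad. A row lasts 1/12 s, in which the tool goes at most 41.7 mm and 7.16 degrees, less where a joint would pass 70% of its speed; a pose out of reach is approached as far as the arm can. A call with a number of a shift or a turn outside -1 to 1 is refused whole. A call with a gripper value outside its range is refused whole. The fingers move at their own pace and stop on an object; "force" is the grip in N (left out, the last holds). Time passes only in rows, so rows that do not move let the fingers close. It gives the time, the measured TCP pose, the force and the opening at its end, in the units of the state.
- state(): the state, without advancing time (a new reading comes with each control period).
- capture(name): name is "scene" or "top" or "wrist"; returns (picture, depth): 420x560x3 uint8, red, green, blue; 420x560 float32, m along the optical axis (not along the pixel's ray), 0 where there is no reading.
- camera_model(name): a dict with "vfov" (degrees; the focal length in pixels is half the picture's height over the tangent of half this angle, whatever the lens; pixels are square), "cx", "cy" (the principal point, pixels), "D" ([k1, k2, p1, p2, k3] as OpenCV has them; the pictures are not rectified), "rvec" (rotation vector, rad) and "tvec" (3), from world to camera coordinates, as OpenCV has them. Camera axes: x right, y down, z forward; pixel columns grow to the right and rows downward; lengths in m; the calibration is good to about 2 mm. A picture is of the moment at which its call begins: read the wrist's pose just before it. camera_model takes no time and is no camera call; for the wrist camera it gives the pose at the moment of the call.
- job_done(): hands the job in, once; it reports no verdict.
The state is a dict: "clock": time; "joints": joint angles; "dq": joint speeds; "joint_torque": joint torques, N m; "tool_pos": TCP position; "tcp_rot": TCP orientation; "ft_force": force on the tool from outside, world axes, zero at the start; "torque": the same for the moment, N m; "opening": opening from 0.0 (shut) to 1.0 (fully open).
Only numpy, scipy, OpenCV 4.12 (cv2) and the standard library are available. Lean on these libraries where they do the work, as an engineer would, in place of code of your own. Each camera call takes 0.05 s, during which the arm holds its last target. There are 200 camera calls.

## Working session

There is one attempt and no reset: what is moved stays moved. The work goes in short steps, Python scripts to look and compute and a tool call to move; the robot and the scene stay as the last step left them, time stands still between calls to the robot, and variables do not carry over. Pictures are saved under pics/ and viewed, about 8 in all and at most 12, crops included, and the job is handed in when it is done.

Besides the shell and the picture viewer there is one more tool, called as name(argument=value, ...) on one line, values as JSON. drive_tool: Moves the arm, as the interface text tells. Its arguments: {"type":"object","properties":{"moves":{"type":"array","items":{"type":"array","items":{"type":"number","minimum":-1,"maximum":1}}},"force":{"type":"number"}},"required":["moves"]}

```bash
mkdir -p pics; cat > h.py <<'E'
import numpy as np, cv2
from rig import state, capture, camera_model
def cam(n):
    m=camera_model(n); f=210/np.tan(np.radians(m["vfov"])/2)
    K=np.array([[f,0,m["cx"]],[0,f,m["cy"]],[0,0,1.]])
    R=cv2.Rodrigues(np.array(m["rvec"],float))[0]
    return K,np.array(m["D"],float),R,np.array(m["tvec"],float).reshape(3)
def world(c,uv,z):  # depth along optical axis -> world
    K,D,R,t=c
    p=cv2.undistortPoints(np.array(uv,float).reshape(-1,1,2),K,D).reshape(-1,2)
    P=np.c_[p,np.ones(len(p))]*np.array(z).reshape(-1,1)
    return (P-t)@R
def plane(c,uv,h):
    K,D,R,t=c
    p=cv2.undistortPoints(np.array(uv,float).reshape(-1,1,2),K,D).reshape(-1,2)
    d=np.c_[p,np.ones(len(p))]@R; o=-R.T@t
    return o+d*((np.array(h)-o[2])/d[:,2]).reshape(-1,1)
def shot(n):
    c=cam(n); p,d=capture(n); return c,p,d
def xyzmap(c,d):
    v,u=np.mgrid[:420,:560]; return world(c,np.c_[u.ravel(),v.ravel()],d.ravel()).reshape(420,560,3)
E
python3 - <<'E'
from h import *
for n in ["scene","top"]:
    c,p,d=shot(n); np.savez(n+".npz",p=p,d=d); cv2.imwrite(f"pics/{n}0.png",p[:,:,::-1]); print(n,c[0][0,0],-c[2].T@c[3],c[1],(d>0).mean())
s=state(); print(s)
E
```

```text
scene 437.6108090358456 [1.08630879 0.82893217 0.92450946] [-0.0381708  0.         0.         0.         0.       ] 0.995812074829932
top 423.74232823765254 [0.28568583 0.01550842 1.25981317] [-0.00929541  0.          0.          0.          0.        ] 0.9957312925170068
{'clock': 0.1, 'joints': array([-1.30210556e+00,  2.45752398e-01,  1.55889036e+00, -4.07772178e-05,
        1.33872212e+00, -1.74105449e-01]), 'dq': array([ 0.0003426 , -0.00028219, -0.00262016,  0.00023884, -0.00086195,
        0.00064272]), 'joint_torque': array([ 1.17459844e-03, -4.16913915e+01, -3.15526092e+01,  6.86723180e-02,
        3.09808098e-02, -5.70482541e-05]), 'tool_pos': array([ 0.27832969, -0.58671728,  0.17035134]), 'tcp_rot': array([[ 9.03553144e-01,  4.28475737e-01, -5.08731651e-04],
       [ 4.28475955e-01, -9.03551588e-01,  1.69810134e-03],
       [ 2.67929933e-04, -1.75230408e-03, -9.99998429e-01]]), 'ft_force': array([-0.46346245,  0.27878309, -0.00880107]), 'torque': array([-0.04030804, -0.01923516, -0.02120149]), 'opening': 0.9973183315256667}
```

View pics/top0.png

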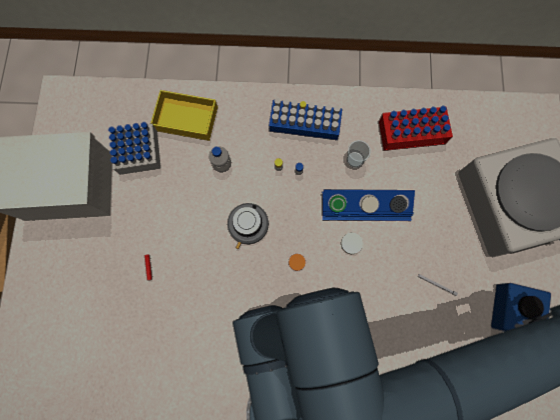

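View pics/scene0.png

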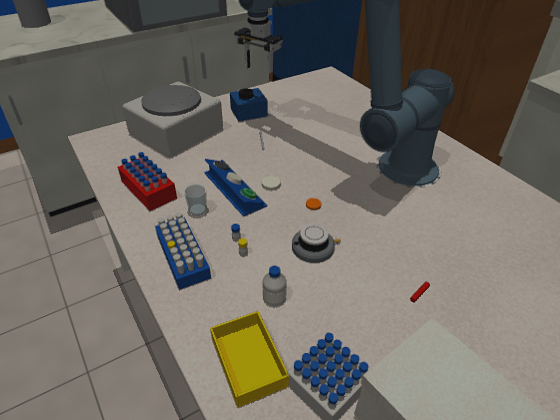

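The top view shows the rack with green at (338,203), white at (369,203) and dark at (399,203). The holder is at (247,222), the orange spare at (297,262), and a look-alike white disc lies on the bench at (352,243). Next I'll measure these.

```bash
python3 - <<'E'
from h import *
z=np.load("top.npz"); p,d=z["p"],z["d"]; c=cam("top"); X=xyzmap(c,d)
hsv=cv2.cvtColor(p,cv2.COLOR_RGB2HSV)
def fit(name,u0,v0,r,cond):
    m=np.zeros((420,560),np.uint8); m[v0-r:v0+r,u0-r:u0+r]=1; m=(m>0)&cond
    Q=X[m]; n=(m.sum())
    cn,_=cv2.findContours(m.astype(np.uint8),0,cv2.CHAIN_APPROX_NONE); k=max(cn,key=cv2.contourArea)
    e=cv2.fitEllipse(k); print(name,n,"ell",np.round(e[0],1),np.round(e[1],1),"med",np.round(np.median(Q,0),4),"std",Q.std(0).round(4))
    return m,e
H,S,V=[hsv[:,:,i].astype(int) for i in range(3)]
g,e1=fit("green",338,203,14,(H>40)&(H<85)&(S>80))
f,e2=fit("filter",369,203,14,(S<70)&(V>130))
s,e3=fit("steel",399,203,14,(S<90)&(V<110))
r,e4=fit("rack",368,205,55,(H>100)&(H<130)&(S>120))
fit("decoy",352,243,16,(S<60)&(V>190)) if 0 else None
# rack slope plane fit
Q=X[r]; Q=Q[(Q[:,2]>0.015)]
A=np.c_[Q[:,:2],np.ones(len(Q))]; co=np.linalg.lstsq(A,Q[:,2],rcond=None)[0]
for _ in range(5):
    ok=abs(A@co-Q[:,2])<.004; co=np.linalg.lstsq(A[ok],Q[ok,2],rcond=None)[0]
print("slope",np.arctan(np.hypot(*co[:2])),"uphill dir",np.arctan2(co[1],co[0]),ok.sum(),co)
for nm,m in (("g",g),("f",f),("s",s)):
    Q=X[m];print(nm,Q[:,2].min(),Q[:,2].max(), (Q[:,2]-np.c_[Q[:,:2],np.ones(len(Q))]@co).mean())
# rack corner points
k=max(cv2.findContours((r).astype(np.uint8),0,2)[0],key=cv2.contourArea); print("rackrect px",cv2.boxPoints(cv2.minAreaRect(k)).round(1).tolist())
# holder
for (u,v) in [(247,220),(240,220),(250,225),(232,225),(247,205),(262,222),(297,262),(352,243),(400,150),(120,300)]: print((u,v),X[v,u].round(4),p[v,u])
cv2.imwrite("pics/c1.png",cv2.resize(np.hstack([p[185:285,200:310],p[170:270,310:420]]),None,fx=3.6,fy=3.6,interpolation=cv2.INTER_CUBIC)[:,:,::-1])
E
```

```text
green 160 ell [337.4 203.6] [15.3 16.2] med [ 0.5846 -0.1223  0.0502] std [0.0112 0.0122 0.0066]
filter 239 ell [369.2 203.3] [15.5 17. ] med [ 0.5891 -0.2166  0.0509] std [0.0393 0.0295 0.1358]
steel 228 ell [398.3 203.7] [15.7 16.5] med [ 0.5913 -0.3021  0.0497] std [0.0116 0.0135 0.0074]
rack 1877 ell [368.2 204.6] [ 32.8 116.3] med [ 0.581  -0.211   0.0361] std [0.0362 0.0802 0.1031]
slope 0.3524274383194211 uphill dir 0.05722527141161772 600 [ 0.3671798   0.02103493 -0.17032951]
g 0.02925385066062697 0.06386918546170194 0.008248126501593076
f -0.004542981628021611 1.2598131707392715 0.02106887980992271
s 0.004403522289762285 0.06334266099781508 0.00920447973504373
rackrect px [[323.0, 190.0], [414.0, 190.0], [414.0, 220.0], [323.0, 220.0]]
(247, 220) [0.5234 0.1388 0.0602] [165 168 165]
(240, 220) [0.5231 0.1592 0.0578] [167 170 166]
(250, 225) [0.5089 0.1292 0.0611] [167 170 167]
(232, 225) [0.5128 0.1853 0.0294] [76 76 76]
(247, 205) [0.5765 0.1453 0.0236] [88 88 88]
(262, 222) [0.5253 0.0973 0.0289] [67 67 67]
(297, 262) [ 0.4134 -0.0106  0.0087] [163  98  41]
(352, 243) [ 0.4748 -0.171   0.017 ] [165 169 161]
(400, 150) [ 0.7768 -0.3223  0.006 ] [154 143 133]
(120, 300) [ 0.284   0.5013 -0.0037] [162 153 142]
```

View pics/c1.png

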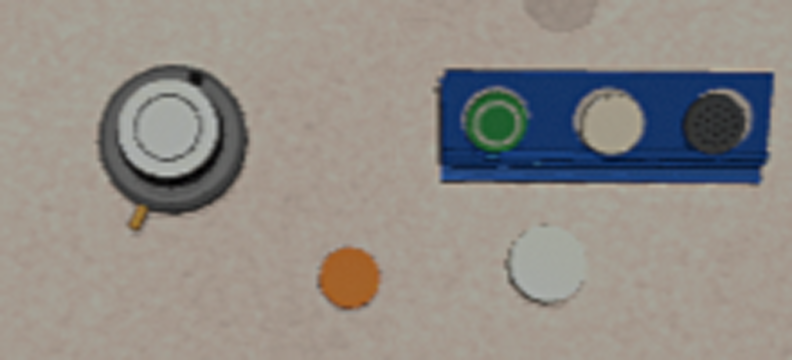

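```bash
cat >> h.py <<'E'
from scipy.spatial.transform import Rotation as Ro
def Rt(yaw,tilt=0.):  # tool down, x at yaw, tilted uphill
    return Ro.from_euler('z',yaw).as_matrix()@np.diag([1,-1,-1.])@Ro.from_euler('y',tilt).as_matrix()
def need(pos,R):
    s=state(); A=np.array(s["tcp_rot"]); 
    print("t",round(s["clock"],2),"pos",np.round(s["tool_pos"],4),"F",np.round(s["ft_force"],2),"open",round(s["opening"],3))
    print("shift units",np.round(A.T@(np.array(pos)-s["tool_pos"])/.04,3),"turn units",np.round(Ro.from_matrix(A.T@R).as_rotvec()/.12,3))
    print("shift units after turn",np.round(R.T@(np.array(pos)-s["tool_pos"])/.04,3))
E
python3 - <<'E'
from h import *
c=cam("top")
for n,uv,h in (("g",(337.4,203.6),.0487),("f",(369.2,203.3),.0504),("s",(398.3,203.7),.0487)): print(n,plane(c,uv,h))
need([.505,-.212,.20],Rt(.03,.52))
E
```

```text
g [[ 0.58518765 -0.12280828  0.0487    ]]
f [[ 0.58932812 -0.21609376  0.0504    ]]
s [[ 0.59189424 -0.30217271  0.0487    ]]
t 0.1 pos [ 0.2783 -0.5867  0.1704] F [-0.46  0.28 -0.01] open 0.997
shift units [ 9.134 -6.038 -0.728] turn units [-0.909  4.272  3.358]
shift units after turn [ 5.528 -9.194  2.311]
```

drive_tool(moves=[[0,0,0,0.9,-0.6,-0.08,-0.4],[0,0,0,0.92,-0.6,-0.07,-0.4],[0,0,0,0.92,-0.6,-0.07,-0.4],[0,0,0,0.92,-0.6,-0.07,-0.4],[0,0,0,0.92,-0.6,-0.07,-0.4],[0,0,0,0.92,-0.6,-0.07,-0.4],[0,0,0,0.92,-0.6,-0.07,-0.4],[0,0,0,0.92,-0.6,-0.07,-0.4],[0,0,0,0.92,-0.6,-0.07,-0.4],[0,0,0,0.9,-0.6,-0.07,-0.4],[-0.15,0.71,0.56,0,0,0,-0.4],[-0.15,0.71,0.56,0,0,0,-0.4],[-0.15,0.71,0.56,0,0,0,-0.4],[-0.15,0.71,0.56,0,0,0,-0.4],[-0.15,0.71,0.56,0,0,0,-0.4],[-0.15,0.71,0.56,0,0,0,-0.4],[0,0,0,0,0,0,-0.4],[0,0,0,0,0,0,-0.4]], force=10)

```text
clock: 1.6
tool_pos: [0.4992, -0.2149, 0.19]
tcp_rot: [[0.861, 0.021, 0.508], [0.01, -1.0, 0.025], [0.509, -0.017, -0.861]]
ft_force: [0.4, -0.1, 0.4]
opening: 0.7
```

```bash
python3 - <<'E'
from h import *
need([.505,-.212,.20],Rt(.03,.52))
c,p,d=shot("wrist"); np.savez("w1.npz",p=p,d=d,K=c[0],D=c[1],R=c[2],t=c[3]); cv2.imwrite("pics/w1.png",p[:,:,::-1]); print(-c[2].T@c[3],c[2][2],c[0][0,0])
E
```

```text
t 1.6 pos [ 0.4992 -0.2149  0.19  ] F [ 0.45 -0.14  0.38] open 0.7
shift units [ 0.252 -0.075 -0.141] turn units [-0.085 -0.114 -0.133]
shift units after turn [ 0.251 -0.069 -0.145]
[ 0.45159806 -0.22007481  0.4091832 ] [ 0.28311027  0.02228094 -0.95882852] 357.0353771797256
```

View pics/w1.png

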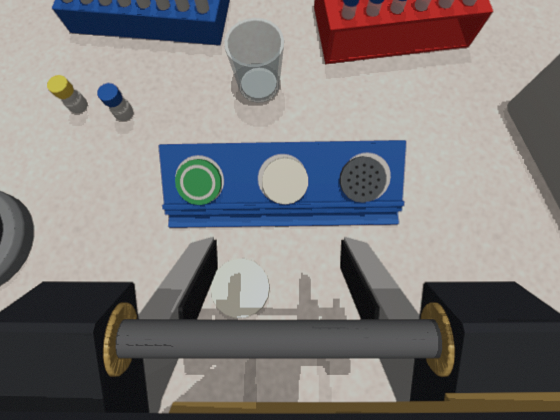

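The wrist view shows the discs clearly: green (198,181), filter (283,180), steel (362,180). They are a little off their white marks. The big white look-alike is at (240,288).

```bash
cat > m1.py <<'E'
from h import *
z=np.load("w1.npz"); p,d=z["p"],z["d"]; c=(z["K"],z["D"],z["R"],z["t"]); X=xyzmap(c,d)
hsv=cv2.cvtColor(p,cv2.COLOR_RGB2HSV); H,S,V=[hsv[:,:,i].astype(int) for i in range(3)]
rack=((H>100)&(H<130)&(S>130)); box=np.zeros((420,560),bool); box[135:235,150:415]=1
Q=X[rack&box&(d>0)]; A=np.c_[Q[:,:2],np.ones(len(Q))]; ok=(Q[:,2]>.03)
for _ in range(8):
    co=np.linalg.lstsq(A[ok],Q[ok,2],rcond=None)[0]; ok=(abs(A@co-Q[:,2])<.003)&(Q[:,2]>.025)
print("slope",np.arctan(np.hypot(*co[:2])),"yaw",np.arctan2(co[1],co[0]),ok.sum(),co)
def fit(n,u,v,r,cond,h):
    m=np.zeros((420,560),np.uint8); cv2.circle(m,(u,v),r,1,-1); m=((m>0)&cond).astype(np.uint8)
    m=cv2.morphologyEx(m,cv2.MORPH_CLOSE,np.ones((7,7))); m=cv2.morphologyEx(m,cv2.MORPH_OPEN,np.ones((5,5)))
    k=max(cv2.findContours(m,0,cv2.CHAIN_APPROX_NONE)[0],key=cv2.contourArea); e=cv2.fitEllipse(cv2.convexHull(k))
    P=plane(c,e[0],h)[0]; px=e[1][0]
    Z=X[cv2.erode(m,np.ones((5,5)))>0]
    print(n,"px",np.round(e[0],1),np.round(e[1],1),"P",P.round(4),"depthmean",Z.mean(0).round(4),"height over slope*cos",((Z[:,2]-np.c_[Z[:,:2],np.ones(len(Z))]@co).mean()*np.cos(.52)).round(4),"dia",(max(e[1])*d[v,u]/c[0][0,0]).round(4))
fit("g",198,181,27,(H>40)&(H<85)&(S>60),.0487)
fit("f",285,180,26,(S<75)&(V>120)&(H>15)&(H<33),.0504)
fit("s",362,180,26,(V<95)&(S<90),.0487)
print(p[180,283],hsv[180,283],hsv[160,268],p[160,268],hsv[180,262],p[180,362])
# holder by top
z=np.load("top.npz"); p,d=z["p"],z["d"]; c=cam("top"); X=xyzmap(c,d)
m=np.zeros((420,560),np.uint8); m[195:250,220:275]=1
Z=X[(m>0)&(abs(X[:,:,2]-.06)<.006)]; print("plate z",np.median(Z[:,2]),len(Z))
g=((m>0)&(p.min(2)>110)&(abs(X[:,:,2]-.06)<.01)).astype(np.uint8)
k=max(cv2.findContours(g,0,1)[0],key=cv2.contourArea); e=cv2.fitEllipse(k); print(e,plane(c,e[0],.0605), max(e[1])*1.2/c[0][0,0])
E
python3 m1.py
```

```text
slope 0.5188090038573516 yaw 0.032174213848582385 8457 [ 0.57068596  0.01836771 -0.29514367]
g px [198.  181.5] [45.1 46.2] P [ 0.5855 -0.1241  0.0487] depthmean [ 0.5844 -0.1248  0.0513] height over slope*cos 0.0132 dia 0.05
f px [283.3 179.2] [47.3 49.1] P [ 0.5888 -0.2163  0.0504] depthmean [ 0.5884 -0.2164  0.0512] height over slope*cos 0.0126 dia 0.0529
s px [362.3 179. ] [44.9 46.1] P [ 0.591  -0.3011  0.0487] depthmean [ 0.5905 -0.3008  0.0499] height over slope*cos 0.0118 dia 0.0494
[192 188 175] [ 23  23 192] [ 16  16 180] [180 175 169] [ 23  23 178] [50 50 52]
plate z 0.05946846280569344 582
((245.9976348876953, 220.03701782226562), (26.16910743713379, 26.621177673339844), 79.605712890625) [[0.52315508 0.14162228 0.0605    ]] 0.07538877067313293
```

```bash
python3 - <<'E'
from h import *
R=Rt(.032,.52); n=-R[:,2]; P=np.array([.591,-.301,.0492])
need(P+.05*n,R)
E
```

```text
t 1.65 pos [ 0.4993 -0.2147  0.1897] F [-0.08  0.46 -1.54] open 0.699
shift units [0.184 2.256 2.881] turn units [-0.084 -0.108 -0.143]
shift units after turn [0.183 2.23  2.902]
```

drive_tool(moves=[[-0.08,-0.11,-0.14,0,0,0,-0.4],[0,0,0,0.05,0.6,0.75,-0.4],[0,0,0,0.05,0.6,0.75,-0.4],[0,0,0,0.05,0.6,0.75,-0.4],[0,0,0,0.04,0.45,0.6,-0.4],[0,0,0,0,0,0,-0.4]])

```text
clock: 2.15
tool_pos: [0.5774, -0.3109, 0.1018]
tcp_rot: [[0.865, 0.047, 0.5], [0.05, -0.999, 0.007], [0.5, 0.019, -0.866]]
ft_force: [-0.7, -0.1, 0.1]
opening: 0.699
```

```bash
python3 - <<'E'
from h import *
R=Rt(.032,.52); n=-R[:,2]; P=np.array([.591,-.301,.0492])
need(P-.007*n,R)
E
```

```text
t 2.15 pos [ 0.5774 -0.3109  0.1018] F [-0.67 -0.08  0.1 ] open 0.699
shift units [-0.352 -0.259  1.485] turn units [ 0.074 -0.03   0.187]
shift units after turn [-0.352 -0.238  1.488]
```

drive_tool(moves=[[0.07,-0.03,0.18,-0.34,-0.23,0.4,-0.4],[0,0,0,0,0,0.4,-0.4],[0,0,0,0,0,0.2,-0.4],[0,0,0,0,0,0,-0.4]])

```text
clock: 2.48
tool_pos: [0.5898, -0.3026, 0.0597]
tcp_rot: [[0.868, 0.04, 0.494], [0.036, -0.999, 0.019], [0.495, 0.001, -0.869]]
ft_force: [-1.0, 0.4, -0.6]
opening: 0.698
```

```bash
python3 - <<'E'
from h import *
R=Rt(.032,.52); n=-R[:,2]; P=np.array([.591,-.301,.0492])
need(P-.007*n,R)
E
```

```text
t 2.48 pos [ 0.5898 -0.3026  0.0597] F [-0.98  0.37 -0.55] open 0.698
shift units [-0.103 -0.04   0.418] turn units [-0.023  0.022  0.065]
shift units after turn [-0.104 -0.04   0.418]
```

drive_tool(moves=[[-0.02,0.02,0.06,-0.1,-0.04,0.16,-0.4],[0,0,0,0,0,0.16,-0.4],[0,0,0,0,0,0.05,-0.4],[0,0,0,0,0,0,-0.4]])

```text
clock: 2.82
tool_pos: [0.5961, -0.3012, 0.0478]
tcp_rot: [[0.866, 0.035, 0.499], [0.033, -0.999, 0.014], [0.5, 0.004, -0.866]]
ft_force: [-0.0, -1.0, -0.8]
opening: 0.697
```

```bash
python3 - <<'E'
from h import *
R=Rt(.032,.52); n=-R[:,2]; P=np.array([.591,-.301,.0492])
need(P-.007*n,R)
E
```

```text
t 2.82 pos [ 0.5961 -0.3012  0.0478] F [-0.03 -1.01 -0.77] open 0.697
shift units [-0.093 -0.01   0.081] turn units [ 0.016 -0.026  0.043]
shift units after turn [-0.093 -0.01   0.081]
```

drive_tool(moves=[[0,0,0,-0.1,0,0.09,-0.4],[0,0,0,0,0,0,0.3],[0,0,0,0,0,0,0.3],[0,0,0,0,0,0,0.3],[0,0,0,0,0,0,0.3],[0,0,0,0,0,0,0.3]], force=12)

```text
clock: 3.32
tool_pos: [0.5948, -0.3024, 0.0445]
tcp_rot: [[0.865, 0.035, 0.501], [0.034, -0.999, 0.012], [0.501, 0.007, -0.865]]
ft_force: [-0.9, -0.1, -0.0]
opening: 0.388
```

```bash
python3 - <<'E'
from h import *
R=Rt(.032,.52); n=-R[:,2]; P=np.array([.591,-.301,.0492])
need(P-.007*n,R)
E
```

```text
t 3.32 pos [ 0.5948 -0.3024  0.0445] F [-0.9  -0.15 -0.01] open 0.388
shift units [-0.022 -0.039  0.027] turn units [ 0.037 -0.044  0.052]
shift units after turn [-0.022 -0.039  0.027]
```

drive_tool(moves=[[0,0,0,0,0,0,0.3],[0,0,0,0,0,0,0.3]])

```text
clock: 3.48
tool_pos: [0.5948, -0.3027, 0.0448]
tcp_rot: [[0.864, 0.035, 0.502], [0.034, -0.999, 0.011], [0.502, 0.007, -0.865]]
ft_force: [-0.2, -1.1, 0.1]
opening: 0.353
```

```bash
python3 - <<'E'
from h import *
print(state()["opening"])
c,p,d=shot("wrist"); q,_=capture("scene")
a=cv2.resize(q[130:220,180:290],(560,458))[:420]
cv2.imwrite("pics/w2.png",cv2.resize(np.hstack([p,a]),(800,300))[:,:,::-1])
E
```

```text
0.3530522909667827
```

View pics/w2.png

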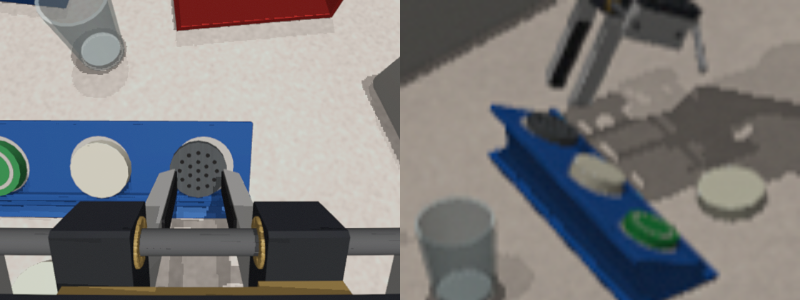

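```bash
python3 - <<'E'
from h import *
need([.59,-.3,.04],Rt(.032,.52))
s=state(); print(s["joints"])
c,p,d=shot("scene"); X=xyzmap(c,d)
for u in range(214,240,3):
  for v in range(140,176,5): print((u,v),X[v,u].round(3),p[v,u], end=' | ')
  print()
c,p,d=shot("wrist"); X=xyzmap(c,d)
for (u,v) in [(230,252),(235,248),(240,248),(328,245),(325,250),(277,235),(277,215)]: print((u,v),X[v,u].round(4),p[v,u],d[v,u])
K=c[0]
T=np.array(s["tool_pos"]); print("tcp proj wrist",cv2.projectPoints(T.reshape(1,3),cv2.Rodrigues(c[2])[0],c[3],K,c[1])[0].ravel(), "campos",-c[2].T@c[3])
c=cam("scene");print("tcp proj scene",cv2.projectPoints(T.reshape(1,3),cv2.Rodrigues(c[2])[0],c[3],c[0],c[1])[0].ravel())
E
```

```text
t 3.58 pos [ 0.5948 -0.3026  0.0447] F [ 0.27 -0.48 -0.84] open 0.351
shift units [-0.161 -0.069  0.043] turn units [ 0.04  -0.046  0.052]
shift units after turn [-0.161 -0.068  0.044]
[-0.82339391  0.19995166  1.95395184  0.60866203  0.71670003  0.29893019]
(214, 140) [ 0.52  -0.518  0.003] [157 149 139] | (214, 145) [ 0.535 -0.487  0.002] [153 144 136] | (214, 150) [ 0.549 -0.457  0.002] [156 145 137] | (214, 155) [ 0.561 -0.433 -0.002] [154 144 134] | (214, 160) [ 0.599 -0.346  0.041] [ 71  84 112] | (214, 165) [ 0.62  -0.3    0.056] [ 62  75 106] | (214, 170) [ 0.632 -0.276  0.054] [16 43 80] | (214, 175) [ 0.625 -0.298  0.017] [10 31 59] | 
(217, 140) [ 0.506 -0.52  -0.003] [154 145 137] | (217, 145) [ 0.525 -0.482  0.002] [156 147 139] | (217, 150) [ 0.536 -0.459 -0.004] [155 145 137] | (217, 155) [ 0.554 -0.423  0.001] [155 145 135] | (217, 160) [ 0.566 -0.397 -0.001] [135 127 119] | (217, 165) [ 0.612 -0.294  0.056] [46 48 50] | (217, 170) [ 0.625 -0.267  0.057] [ 16  53 105] | (217, 175) [ 0.624 -0.274  0.032] [10 27 54] | 
(220, 140) [ 0.497 -0.513 -0.002] [153 143 134] | (
[... 2536 characters left out ...]
(238, 165) [ 0.515 -0.33  -0.002] [79 75 70] | (238, 170) [ 0.53  -0.304 -0.002] [98 92 86] | (238, 175) [ 0.544 -0.276 -0.001] [125 121 109] | 
(230, 252) [ 0.5738 -0.2807  0.0982] [144 143 141] 0.16666321
(235, 248) [ 0.5767 -0.2822  0.0927] [144 143 142] 0.17274886
(240, 248) [ 0.5767 -0.2847  0.0932] [145 144 142] 0.17223251
(328, 245) [ 0.5802 -0.3276  0.0905] [145 143 142] 0.1756498
(325, 250) [ 0.5769 -0.3255  0.095 ] [144 143 141] 0.17046471
(277, 235) [ 0.593  -0.3021  0.0479] [87 90 92] 0.220208
(277, 215) [ 0.604  -0.3017  0.0546] [37 36 36] 0.21682845
tcp proj wrist [277.80826976 233.20644864] campos [ 0.54881762 -0.30302274  0.26432563]
tcp proj scene [220.64857675 165.01026043]
```

The reported TCP sits about 45 mm beyond the fingertips visible in the depth. I'll measure the real tip in the tool frame before acting.

```bash
python3 - <<'E'
from h import *
s=state(); A=np.array(s["tcp_rot"]); T=np.array(s["tool_pos"])
for n in ("wrist","scene"):
    c,p,d=shot(n); X=xyzmap(c,d); L=(X-T)@A
    m=(d>0)&(abs(L[:,:,1])<.035)&(abs(L[:,:,0])<.02)&(L[:,:,2]<-.02)&(L[:,:,2]>-.13)
    Q=L[m]; print(n,len(Q),"z pct",np.percentile(Q[:,2],[50,90,95,98,99,100]).round(4))
    for sgn in (-1,1):
        q=Q[Q[:,1]*sgn>0]; q=q[q[:,2]>np.percentile(q[:,2],70)]; print(sgn,len(q),"x",q[:,0].min().round(4),q[:,0].max().round(4),"y",q[:,1].min().round(4),q[:,1].max().round(4),"z",q[:,2].min().round(4),q[:,2].max().round(4))
    h=np.histogram(Q[:,2],bins=np.arange(-.13,-.015,.005)); print(h[0])
E
```

```text
wrist 6272 z pct [-0.0864 -0.0506 -0.0441 -0.0391 -0.0372 -0.0329]
-1 941 x -0.0084 0.01 y -0.0282 -0.0158 z -0.0716 -0.0329
1 941 x -0.0088 0.0099 y 0.0167 0.029 z -0.0714 -0.0333
[318 228 135 260 367 540 443 490 485 441 420 377 321 321 287 238 237 211
 132  21   0   0]
scene 325 z pct [-0.0827 -0.0452 -0.0412 -0.0367 -0.0351 -0.0336]
-1 47 x -0.0104 0.0138 y -0.0339 -0.0177 z -0.065 -0.0336
1 51 x -0.0082 0.0135 y 0.0074 0.0277 z -0.0641 -0.0344
[10 14 15 20 20 20 18 18 18 19 17 21 15 18 18 17 14 19 11  3  0  0]
```

```bash
python3 - <<'E'
from h import *
def go(c,d,T,A,w):
    X=xyzmap(c,d); L=(X-T)@A
    m=(d>0)&(abs(L[:,:,1])<w)&(abs(L[:,:,0])<.014)&(L[:,:,2]<-.005)&(L[:,:,2]>-.10)
    Q=L[m]; print(len(Q),np.percentile(Q[:,2],[50,90,98,99,100]).round(4)); print(np.histogram(Q[:,2],bins=np.arange(-.10,0,.005))[0])
    q=Q[Q[:,2]>np.percentile(Q[:,2],70)]
    for s in (-1,1):
        k=q[q[:,1]*s>0]
        if len(k): print(s,k.min(0).round(4),k.max(0).round(4))
z=np.load("w1.npz"); go((z["K"],z["D"],z["R"],z["t"]),z["d"],np.array([.4992,-.2149,.19]),np.array([[0.861,0.021,0.508],[0.01,-1.0,0.025],[0.509,-0.017,-0.861]]),.06)
z=np.load("scene.npz"); go(cam("scene"),z["d"],np.array([.27833,-.58672,.17035]),np.array([[.90355,.42848,-.0005],[.42848,-.90355,.0017],[.0003,-.0018,-1]]),.07)
E
```

```text
5708 [-0.076  -0.0464 -0.0374 -0.0356 -0.0329]
[640 636 633 537 510 462 415 390 371 320 300 271 185  38   0   0   0   0
   0]
-1 [-0.0087 -0.0444 -0.0631] [ 0.0098 -0.0321 -0.033 ]
1 [-0.0086  0.0331 -0.063 ] [ 0.01    0.0454 -0.0329]
145 [-0.0712 -0.0476 -0.0395 -0.0383 -0.0367]
[13  9 14 12 12 16 14 11 13  9 10  8  4  0  0  0  0  0  0]
-1 [-0.009  -0.0634 -0.0596] [ 0.0138 -0.0499 -0.0396]
1 [-0.0057  0.04   -0.0588] [ 0.0139  0.0567 -0.0367]
```

Both cameras, three openings and two orientations agree: the fingers end about 36 mm short of the reported TCP along tool z. I'll use that offset.

```bash
cat >> h.py <<'E'
OFF=.0355
def tip(P,R): # target for real fingertip -> reported TCP
    return np.array(P)+OFF*R[:,2]
E
python3 - <<'E'
from h import *
R=Rt(.032,.52); n=-R[:,2]; P=np.array([.591,-.301,.0492])
need(tip(P-.007*n,R),R)
E
```

```text
t 3.78 pos [ 0.5948 -0.3025  0.0446] F [ 0.06 -0.29 -0.57] open 0.349
shift units [-0.029 -0.046  0.917] turn units [ 0.039 -0.045  0.051]
shift units after turn [-0.024 -0.042  0.917]
```

drive_tool(moves=[[0,0,0,0,0,0,-0.4],[0.04,-0.04,0.05,0,-0.04,0.1,-0.4],[0,0,0,0,0,0.15,-0.4],[0,0,0,0,0,0.15,-0.4],[0,0,0,0,0,0,-0.4]])

```text
clock: 4.2
tool_pos: [0.6035, -0.3006, 0.0296]
tcp_rot: [[0.867, 0.032, 0.497], [0.027, -0.999, 0.016], [0.497, -0.0, -0.868]]
ft_force: [-0.7, 0.5, -0.8]
opening: 0.667
```

```bash
python3 - <<'E'
from h import *
R=Rt(.032,.52); n=-R[:,2]; P=np.array([.591,-.301,.0492])
need(tip(P-.007*n,R),R)
E
```

```text
t 4.2 pos [ 0.6035 -0.3006  0.0296] F [-0.74  0.45 -0.76] open 0.667
shift units [-0.028  0.     0.481] turn units [-0.003 -0.003 -0.004]
shift units after turn [-0.028  0.     0.481]
```

drive_tool(moves=[[0,0,0,-0.03,0,0.16,-0.4],[0,0,0,0,0,0.16,-0.4],[0,0,0,0,0,0.1,-0.4],[0,0,0,0,0,0,-0.4]])

```text
clock: 4.53
tool_pos: [0.6114, -0.2998, 0.0116]
tcp_rot: [[0.868, 0.032, 0.496], [0.027, -0.999, 0.017], [0.496, -0.002, -0.868]]
ft_force: [0.2, 0.3, -1.2]
opening: 0.698
```

```bash
python3 - <<'E'
from h import *
R=Rt(.032,.52); n=-R[:,2]; P=np.array([.591,-.301,.0492])
need(tip(P-.007*n,R),R)
E
```

```text
t 4.53 pos [ 0.6114 -0.2998  0.0116] F [ 0.2   0.32 -1.24] open 0.698
shift units [ 0.024  0.015 -0.008] turn units [-0.013  0.007 -0.006]
shift units after turn [ 0.024  0.015 -0.008]
```

drive_tool(moves=[[0,0,0,0,0,0,0.3],[0,0,0,0,0,0,0.3],[0,0,0,0,0,0,0.3],[0,0,0,0,0,0,0.3],[0,0,0,0,0,0,0.3],[0,0,0,0,0,0,0.3]], force=12)

```text
clock: 5.03
tool_pos: [0.6113, -0.2997, 0.0112]
tcp_rot: [[0.868, 0.032, 0.496], [0.027, -0.999, 0.018], [0.496, -0.002, -0.868]]
ft_force: [1.3, -0.6, -1.2]
opening: 0.528
```

Gripped at 49.6 mm. Lifting, then measuring the disc in the hand.

drive_tool(moves=[[0,0,0,0,0,-0.2,0.3],[0,0,0,0,0,-0.5,0.3],[0,0,0,0,0,-0.8,0.3],[0,0,0,0,0,-0.8,0.3],[0,0,0,0,0,-0.5,0.3],[0,0,0,0,0,0,0.3]])

```text
clock: 5.53
tool_pos: [0.5512, -0.3, 0.1114]
tcp_rot: [[0.871, 0.034, 0.491], [0.027, -0.999, 0.021], [0.491, -0.005, -0.871]]
ft_force: [0.0, -0.1, -1.2]
opening: 0.529
```

```bash
cat > hold.py <<'E'
from h import *
import sys
s=state(); A=np.array(s["tcp_rot"]); T=np.array(s["tool_pos"])
c,p,d=shot("wrist"); np.savez("hold.npz",p=p,d=d,K=c[0],D=c[1],R=c[2],t=c[3],A=A,T=T); X=xyzmap(c,d); L=(X-T)@A
m=((d>0)&(abs(L[:,:,1])<.0245)&(abs(L[:,:,0])<.035)&(L[:,:,2]>-.058)&(L[:,:,2]<-.028)).astype(np.uint8)
Q=L[m>0]; print("n",len(Q),"x",Q[:,0].min().round(4),Q[:,0].max().round(4),"y",Q[:,1].min().round(4),Q[:,1].max().round(4),"z med",np.median(Q[:,2]).round(4))
co=np.linalg.lstsq(np.c_[Q[:,:2],np.ones(len(Q))],Q[:,2],rcond=None)[0]; print("top plane",co.round(4))
# visible far (+x) edge: rays onto top plane, tool frame
k=max(cv2.findContours(m,0,cv2.CHAIN_APPROX_NONE)[0],key=cv2.contourArea).reshape(-1,2).astype(float)
h=np.median(Q[:,2]); K,D,Rc,t=c; q=cv2.undistortPoints(k.reshape(-1,1,2),K,D).reshape(-1,2)
dr=np.c_[q,np.ones(len(q))]@Rc@A; o=(-Rc.T@t-T)@A; E=o+dr*((h-o[2])/dr[:,2])[:,None]
from scipy.optimize import least_squares
e=E[(E[:,0]>.008)]
r=least_squares(lambda v:np.hypot(e[:,0]-v[0],e[:,1])-.025,[0.],loss="soft_l1",f_scale=.001); r2=least_squares(lambda v:np.hypot(e[:,0]-v[0],e[:,1]-v[1])-v[2],[0,0,.025],loss="soft_l1",f_scale=.001)
print("centre x",r.x,"free",r2.x.round(4),len(e))
cv2.imwrite(f"pics/{sys.argv[1]}.png",p[:,:,::-1])
E
python3 hold.py h1
```

```text
n 7282 x -0.0249 0.0254 y -0.0245 0.0244 z med -0.0423
top plane [ 0.0081  0.0241 -0.0423]
centre x [0.0017874] free [0.0034 0.0003 0.0237] 122
```

View pics/h1.png

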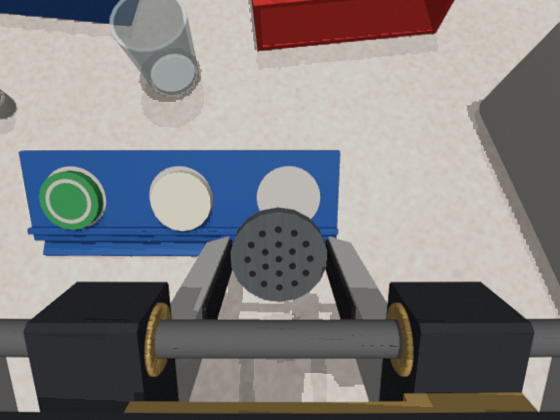

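Steel disc held flat and centred in the fingers, at picture (279,253).

```bash
python3 - <<'E'
from h import *
need([.43,.14,.20],Rt(0,0))
E
```

```text
t 5.58 pos [ 0.5513 -0.2996  0.1099] F [ 0.58 -0.5  -1.47] open 0.526
shift units [ -1.243 -11.099  -3.208] turn units [-0.121 -4.272  0.264]
shift units after turn [ -3.032 -10.989  -2.252]
```

drive_tool(moves=[[0,0,0,-0.2,-0.2,-0.5,0.3],[0,0,0,-0.4,-0.3,-0.8,0.3],[0,0,0,-0.4,-0.5,-0.7,0.3],[0,0,0,-0.2,-0.8,-0.5,0.3],[0,0,0,0,-0.93,-0.1,0.3],[0,0,0,0,-0.93,0,0.3],[0,0,0,0,-0.93,0,0.3],[0,0,0,0,-0.93,0,0.3],[0,0,0,0,-0.93,0,0.3],[0,0,0,0,-0.93,0,0.3],[0,0,0,0,-0.93,0,0.3],[0,0,0,0,-0.9,0,0.3],[0,0,0,0,-0.8,0,0.3],[0,0,0,0,-0.5,0,0.3],[-0.02,-0.7,0.05,0,0,0,0.3],[-0.02,-0.85,0.05,0,0,0,0.3],[-0.02,-0.85,0.05,0,0,0,0.3],[-0.02,-0.85,0.05,0,0,0,0.3],[-0.02,-0.7,0.05,0,0,0,0.3],[0,0,0,0,0,0,0.3]])

```text
clock: 7.25
tool_pos: [0.4283, 0.145, 0.158]
tcp_rot: [[1.0, 0.012, -0.016], [0.012, -1.0, 0.02], [-0.016, -0.02, -1.0]]
ft_force: [0.3, -0.4, -0.7]
opening: 0.527
```

```bash
python3 - <<'E'
from h import *
need([.43,.14,.20],Rt(0,0))
E
cat > hol.py <<'E'
from h import *
import sys
c,p,d=shot("wrist"); np.savez("hol.npz",p=p,d=d,K=c[0],D=c[1],R=c[2],t=c[3])
cv2.imwrite(f"pics/{sys.argv[1]}.png",p[:,:,::-1]); X=xyzmap(c,d)
m=((abs(X[:,:,0]-.523)<.07)&(abs(X[:,:,1]-.1416)<.07)&(X[:,:,2]>.045)&(X[:,:,2]<.075)).astype(np.uint8)
m=cv2.morphologyEx(m,cv2.MORPH_OPEN,np.ones((3,3)))
h=np.median(X[m>0][:,2]); print("plate z",h,m.sum())
k=max(cv2.findContours(m,0,cv2.CHAIN_APPROX_NONE)[0],key=cv2.contourArea); e=cv2.fitEllipse(k); P=plane(c,k,h)
from scipy.optimize import least_squares
r=least_squares(lambda v:np.hypot(P[:,0]-v[0],P[:,1]-v[1])-v[2],[.523,.1416,.04],loss="soft_l1",f_scale=.001); print("outline centre",r.x.round(4),e)
# black circle 54 mm
g=p.min(2).astype(float); rr=np.hypot(X[:,:,0]-r.x[0],X[:,:,1]-r.x[1])
b=(m>0)&(rr<.034)&(rr>.020)&(g<0.8*np.median(g[m>0])); v,u=np.nonzero(b); P=plane(c,np.c_[u,v],h)
r2=least_squares(lambda v:np.hypot(P[:,0]-v[0],P[:,1]-v[1])-v[2],[r.x[0],r.x[1],.027],loss="soft_l1",f_scale=.001); print("circle",len(u),r2.x.round(4))
b=((abs(X[:,:,0]-.523)<.09)&(abs(X[:,:,1]-.1416)<.09)&(p[:,:,0]>1.5*p[:,:,2])&(p[:,:,0]>70)); print("coloured (outlet/pin)",X[b].mean(0) if b.any() else None,b.sum())
E
python3 hol.py hol1
```

```text
t 7.25 pos [0.4283 0.145  0.158 ] F [ 0.26 -0.38 -0.66] open 0.527
shift units [ 0.024  0.104 -1.053] turn units [-0.167  0.13   0.1  ]
shift units after turn [ 0.042  0.125 -1.05 ]
plate z 0.05759190186761206 7551
outline centre [0.5245 0.1415 0.0394] ((286.15447998046875, 82.32466888427734), (94.67190551757812, 100.06150817871094), 4.590799808502197)
circle 448 [0.5246 0.1415 0.0263]
coloured (outlet/pin) [0.4520691  0.13229902 0.30518629] 7391
```

View pics/hol1.png

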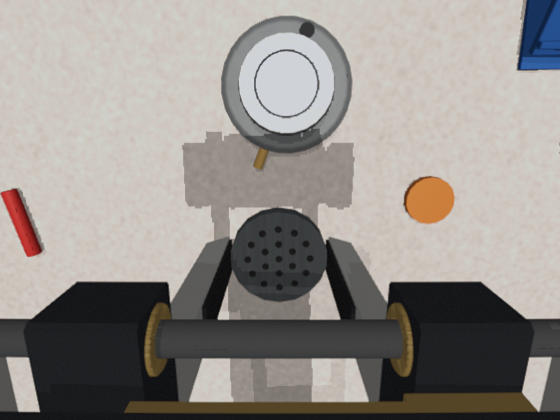

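The holder and plate are clear at (286,82), with the pin hole at (308,30). Now the disc's offset in the hand, seen by the same camera.

```bash
cat > off.py <<'E'
from h import *
# disc centre in tool frame from saved wrist picture, ellipse fit to a colour mask
def off(p,c,A,T,cond,h,seed=(279,253)):
    m=np.zeros((420,560),np.uint8); cv2.circle(m,seed,56,1,-1); m=((m>0)&cond).astype(np.uint8)
    m=cv2.morphologyEx(cv2.morphologyEx(m,cv2.MORPH_CLOSE,np.ones((9,9))),cv2.MORPH_OPEN,np.ones((15,15)))
    k=max(cv2.findContours(m,0,cv2.CHAIN_APPROX_NONE)[0],key=cv2.contourArea); e=cv2.fitEllipse(k)
    K,D,Rc,t=c; q=cv2.undistortPoints(np.array(e[0]).reshape(1,1,2),K,D).reshape(2)
    dr=np.array([*q,1])@Rc@A; o=(-Rc.T@t-T)@A; return e,(o+dr*(h-o[2])/dr[2]).round(4),dr/dr[2]
if __name__=="__main__":
    z=np.load("hold.npz"); hsv=cv2.cvtColor(z["p"],cv2.COLOR_RGB2HSV); H,S,V=[hsv[:,:,i].astype(int) for i in range(3)]
    print(z["p"][253,285],z["p"][200,215],z["p"][290,225])
    print(off(z["p"],(z["K"],z["D"],z["R"],z["t"]),z["A"],z["T"],(V<110)&(V>25)&(S<90),-.0425))
    R=Rt(0,0); need(tip([.524,.1415,.095],R),R)
E
python3 off.py
```

```text
[84 87 89] [ 44  87 152] [72 70 67]
(((278.69256591796875, 254.56053161621094), (90.57738494873047, 102.49071502685547), 90.4405746459961), array([ 0.0026,  0.0005, -0.0425]), array([-3.97474552e-01,  6.64159504e-04,  1.00000000e+00]))
t 7.3 pos [0.4272 0.145  0.1576] F [-0.36  0.59 -0.93] open 0.527
shift units [2.452 0.167 2.415] turn units [-0.168  0.119  0.102]
shift units after turn [2.419 0.088 2.452]
```

```bash
python3 - <<'E'
from h import *
z=np.load("hold.npz"); g=cv2.cvtColor(z["p"],cv2.COLOR_RGB2GRAY).astype(float)
m=np.zeros((420,560),np.uint8); cv2.ellipse(m,(279,254),(40,38),0,0,360,1,-1)
bh=cv2.morphologyEx(g.astype(np.uint8),cv2.MORPH_BLACKHAT,np.ones((15,15))); b=((bh>18)&(m>0)).astype(np.uint8)
n,l,st,ce=cv2.connectedComponentsWithStats(b); ok=(st[1:,4]>8)&(st[1:,4]<80); C=ce[1:][ok]; print(len(C))
K,D,Rc,t=z["K"],z["D"],z["R"],z["t"]; A,T=z["A"],z["T"]
q=cv2.undistortPoints(C.reshape(-1,1,2),K,D).reshape(-1,2); dr=np.c_[q,np.ones(len(q))]@Rc@A; o=(-Rc.T@t-T)@A
for h in (-.0425,): 
    E=o+dr*((h-o[2])/dr[:,2])[:,None]; print(E[:,:2].round(4).tolist(),E.mean(0).round(4)); print(cv2.minEnclosingCircle(E[:,:2].astype(np.float32)))
E
```

```text
19
[[0.0162, 0.0001], [0.0139, -0.0079], [0.0143, 0.0082], [0.0082, 0.0003], [0.0084, 0.014], [0.008, -0.0135], [0.0041, -0.0065], [0.0045, 0.0072], [0.0007, 0.0165], [0.0, -0.0156], [0.0003, 0.0004], [-0.0038, -0.0064], [-0.0035, 0.0074], [-0.0078, -0.0133], [-0.0075, 0.0006], [-0.0073, 0.0143], [-0.0135, -0.0073], [-0.0132, 0.0086], [-0.0155, 0.0007]] [ 0.0004  0.0004 -0.0425]
((0.0003605628153309226, 0.0004287194460630417), 0.01615060120820999)
```

Hole pattern: centred at (0.4, 0.4) mm in the tool frame, so it is a very good centre. Moving over the plate.

drive_tool(moves=[[-0.17,0.12,0.1,0,0,0,0.3],[0,0,0,0.5,0.02,0.4,0.3],[0,0,0,0.8,0.02,0.7,0.3],[0,0,0,0.7,0.02,0.7,0.3],[0,0,0,0.4,0.02,0.4,0.3],[0,0,0,0,0,0,0.3],[0,0,0,0,0,0,0.3]])

```text
clock: 7.88
tool_pos: [0.5214, 0.1441, 0.0633]
tcp_rot: [[1.0, 0.005, 0.008], [0.005, -1.0, 0.001], [0.008, -0.001, -1.0]]
ft_force: [0.3, -0.0, -1.3]
opening: 0.527
```

```bash
python3 - <<'E'
from h import *
need([.524,.142,.032],Rt(0,0))
E
```

```text
t 7.88 pos [0.5214 0.1441 0.0633] F [ 0.35 -0.02 -1.3 ] open 0.527
shift units [0.059 0.054 0.782] turn units [-0.007 -0.068  0.041]
shift units after turn [0.066 0.053 0.782]
```

drive_tool(moves=[[-0.01,-0.07,0.04,0.06,0.05,0.2,0.3],[0,0,0,0,0,0.25,0.3],[0,0,0,0,0,0.2,0.3],[0,0,0,0,0,0.05,0.3],[0,0,0,0,0,0,0.3]])

```text
clock: 8.3
tool_pos: [0.5213, 0.1429, 0.0359]
tcp_rot: [[1.0, 0.001, 0.004], [0.001, -1.0, 0.0], [0.004, -0.0, -1.0]]
ft_force: [0.8, 0.1, -1.4]
opening: 0.528
```

```bash
python3 - <<'E'
from h import *
need([.524,.142,.027],Rt(0,0))
E
```

```text
t 8.3 pos [0.5213 0.1429 0.0359] F [ 0.77  0.09 -1.36] open 0.528
shift units [0.066 0.021 0.222] turn units [-0.001 -0.034  0.011]
shift units after turn [0.067 0.021 0.222]
```

drive_tool(moves=[[0,-0.03,0,0.08,0.03,0.08,0.3],[0,0,0,0.02,0,0.05,0.3],[0,0,0,0,0,0,0.3]])

```text
clock: 8.55
tool_pos: [0.5259, 0.1418, 0.0313]
tcp_rot: [[1.0, 0.002, 0.002], [0.002, -1.0, 0.0], [0.002, -0.0, -1.0]]
ft_force: [0.3, -0.2, -1.3]
opening: 0.53
```

```bash
python3 - <<'E'
from h import *
need([.524,.142,.027],Rt(0,0))
E
```

```text
t 8.55 pos [0.5259 0.1418 0.0313] F [ 0.32 -0.17 -1.3 ] open 0.53
shift units [-0.049 -0.006  0.106] turn units [-0.002 -0.017  0.015]
shift units after turn [-0.048 -0.005  0.106]
```

drive_tool(moves=[[0,-0.02,0.01,-0.05,0,0.04,0.3],[0,0,0,0,0,0.02,0.3],[0,0,0,0,0,0,0.3]])

```text
clock: 8.8
tool_pos: [0.5246, 0.1418, 0.0292]
tcp_rot: [[1.0, 0.0, 0.001], [0.0, -1.0, 0.0], [0.001, -0.0, -1.0]]
ft_force: [-0.0, -0.2, -2.2]
opening: 0.526
```

```bash
python3 - <<'E'
from h import *
need([.524,.142,.027],Rt(0,0))
E
```

```text
t 8.8 pos [0.5246 0.1418 0.0292] F [-0.04 -0.2  -2.24] open 0.526
shift units [-0.015 -0.006  0.055] turn units [-0.003 -0.006  0.002]
shift units after turn [-0.015 -0.006  0.056]
```

drive_tool(moves=[[0,0,0,-0.02,0,0.025,0.3],[0,0,0,0,0,0,0.3]])

```text
clock: 8.97
tool_pos: [0.5238, 0.1418, 0.0283]
tcp_rot: [[1.0, 0.0, 0.001], [0.0, -1.0, 0.0], [0.001, -0.0, -1.0]]
ft_force: [-0.1, 0.2, -1.4]
opening: 0.526
```

drive_tool(moves=[[0,0,0,0,0,0.025,0.3],[0,0,0,0,0,0,0.3]])

```text
clock: 9.13
tool_pos: [0.5238, 0.1418, 0.0273]
tcp_rot: [[1.0, 0.0, 0.001], [0.0, -1.0, 0.0], [0.001, -0.0, -1.0]]
ft_force: [0.5, -0.7, -1.0]
opening: 0.528
```

drive_tool(moves=[[0,0,0,0,0,0.02,0.3],[0,0,0,0,0,0,0.3]])

```text
clock: 9.3
tool_pos: [0.5239, 0.1418, 0.0264]
tcp_rot: [[1.0, 0.0, 0.001], [0.0, -1.0, 0.0], [0.001, -0.0, -1.0]]
ft_force: [-0.0, -0.7, -1.6]
opening: 0.526
```

drive_tool(moves=[[0,0,0,0,0,0.02,0.3],[0,0,0,0,0,0,0.3]])

```text
clock: 9.47
tool_pos: [0.524, 0.1419, 0.0256]
tcp_rot: [[1.0, 0.0, 0.002], [0.0, -1.0, 0.0], [0.002, -0.0, -1.0]]
ft_force: [0.2, -0.3, -1.4]
opening: 0.529
```

drive_tool(moves=[[0,0,0,0,0,0.02,0.3],[0,0,0,0,0,0,0.3]])

```text
clock: 9.63
tool_pos: [0.5243, 0.1419, 0.0252]
tcp_rot: [[1.0, 0.0, 0.002], [0.0, -1.0, 0.0], [0.002, -0.0, -1.0]]
ft_force: [-0.1, -0.0, -0.1]
opening: 0.53
```

drive_tool(moves=[[0,0,0,0,0,0.02,0.3],[0,0,0,0,0,0,0.3]])

```text
clock: 9.8
tool_pos: [0.5245, 0.1419, 0.0251]
tcp_rot: [[1.0, 0.0, 0.002], [0.0, -1.0, 0.0], [0.002, -0.0, -1.0]]
ft_force: [-0.8, 0.0, -0.4]
opening: 0.528
```

Contact at TCP z≈0.025 (it stopped descending). Releasing, lifting and checking.

drive_tool(moves=[[0,0,0,0,0,0,-0.2],[0,0,0,0,0,0,-0.4],[0,0,0,0,0,0,-0.4],[0,0,0,0,0,-0.2,-0.4],[0,0,0,0,0,-0.6,-0.4],[0,0,0,-0.4,0,-0.8,-0.4],[0,0,0,-0.8,0,-0.7,-0.4],[0,0,0,-0.8,0,-0.4,-0.4],[0,0,0,-0.4,0,0,-0.4],[0,0,0,0,0,0,-0.4]])

```text
clock: 10.63
tool_pos: [0.4268, 0.1415, 0.1398]
tcp_rot: [[1.0, -0.001, 0.005], [-0.001, -1.0, 0.001], [0.005, -0.001, -1.0]]
ft_force: [-0.3, 0.3, -0.7]
opening: 0.705
```

```bash
cat > stk.py <<'E'
from h import *
import sys
from scipy.optimize import least_squares
# plate centre and top-disc centre from above; args: name colour disc_top_height_over_plate
nm,col,dh=sys.argv[1],sys.argv[2],float(sys.argv[3])
c,p,d=shot("wrist"); cv2.imwrite(f"pics/{nm}.png",p[:,:,::-1]); X=xyzmap(c,d); Z=X[:,:,2]
rr=np.hypot(X[:,:,0]-.5245,X[:,:,1]-.1415)
pl=np.median(Z[(rr>.031)&(rr<.037)&(Z>.03)]); top=np.median(Z[rr<.018]); print("plate z",pl,"disc top z",top)
hsv=cv2.cvtColor(p,cv2.COLOR_RGB2HSV); H,S,V=[hsv[:,:,i].astype(int) for i in range(3)]
def circ(m,h,r0,fr):
    k=max(cv2.findContours(m.astype(np.uint8),0,cv2.CHAIN_APPROX_NONE)[0],key=cv2.contourArea); P=plane(c,k,h)
    f=(lambda v:np.hypot(P[:,0]-v[0],P[:,1]-v[1])-v[2])
    return least_squares(f,[.5245,.1415,r0],loss="soft_l1",f_scale=.0007).x.round(4)
print("plate",circ((rr<.055)&(Z>pl-.008),pl,.04,1))
m={"s":(V<120)&(rr<.036)&(Z>pl+.005),"f":(rr<.04)&(Z>pl+.5*dh+5e-3),"g":(H>40)&(H<85)&(S>60)&(rr<.04)}[col]
m=cv2.morphologyEx(m.astype(np.uint8),cv2.MORPH_CLOSE,np.ones((7,7)))
print("disc",circ(m,pl+dh,.025,1))
if col=="s":
    g=cv2.cvtColor(p,cv2.COLOR_RGB2GRAY); b=((cv2.morphologyEx(g,cv2.MORPH_BLACKHAT,np.ones((9,9)))>15)&(rr<.0205)).astype(np.uint8)
    n,l,st,ce=cv2.connectedComponentsWithStats(b); C=ce[1:][(st[1:,4]>3)&(st[1:,4]<60)]; P=plane(c,C,pl+dh); print("holes",len(C),P.mean(0).round(4),cv2.minEnclosingCircle(P[:,:2].astype(np.float32)))
E
python3 stk.py st1 s .010; python3 - <<'E'
from h import *
R=Rt(.032,.52); n=-R[:,2]; P=np.array([.5888,-.2163,.0508])
need(tip(P+.06*n,R),R)
E
```

```text
plate z 0.05719875732069305 disc top z 0.06722639528451327
plate [0.5245 0.1414 0.0395]
disc [0.5252 0.1415 0.0242]
holes 19 [0.5252 0.1414 0.0672] ((0.5250413417816162, 0.14138200879096985), 0.016408521682024002)
t 10.68 pos [0.4283 0.1415 0.1402] F [1.21 0.3  1.02] open 0.698
shift units [3.704 8.953 1.72 ] turn units [ 0.065  4.282 -0.269]
shift units after turn [2.12  9.069 3.178]
```

View pics/st1.png

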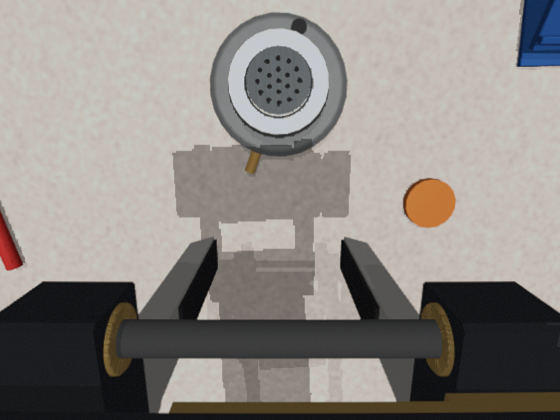

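The steel disc is on the plate at (279,82), flat and 0.6 mm from centre. Next the filter.

drive_tool(moves=[[0,0,0,0.2,0.5,0,-0.4],[0,0,0,0.4,0.9,0,-0.4],[0,0,0,0.4,0.9,0,-0.4],[0,0,0,0.4,0.9,0,-0.4],[0,0,0,0.4,0.9,0,-0.4],[0,0,0,0.4,0.9,0,-0.4],[0,0,0,0.4,0.9,0,-0.4],[0,0,0,0.4,0.9,0,-0.4],[0,0,0,0.4,0.9,0.2,-0.4],[0,0,0,0.2,0.7,0.4,-0.4],[0,0,0,0.1,0.4,0.4,-0.4],[0.01,0.7,-0.05,0,0,0.3,-0.4],[0.01,0.86,-0.05,0,0,0.2,-0.4],[0.01,0.9,-0.05,0,0,0,-0.4],[0.01,0.9,-0.05,0,0,0,-0.4],[0.01,0.8,-0.05,0,0,0,-0.4],[0,0,0,0,0,0,-0.4],[0,0,0,0,0,0,-0.4]])

```text
clock: 12.18
tool_pos: [0.5954, -0.2389, 0.0659]
tcp_rot: [[0.866, 0.022, 0.5], [0.019, -1.0, 0.012], [0.5, -0.001, -0.866]]
ft_force: [0.4, -0.4, 0.3]
opening: 0.701
```

```bash
python3 - <<'E'
from h import *
R=Rt(.032,.52); n=-R[:,2]; P=np.array([.5888,-.2163,.0508])
need(tip(P-.007*n,R),R)
E
```

```text
t 12.18 pos [ 0.5954 -0.2389  0.0659] F [ 0.37 -0.41  0.33] open 0.701
shift units [-0.324 -0.574  1.312] turn units [ 0.037 -0.027 -0.073]
shift units after turn [-0.315 -0.571  1.316]
```

drive_tool(moves=[[0.04,-0.03,-0.07,-0.3,-0.5,0.2,-0.4],[0,0,0,0,-0.05,0.3,-0.4],[0,0,0,0,0,0.1,-0.4],[0,0,0,0,0,0,-0.4]])

```text
clock: 12.52
tool_pos: [0.6011, -0.2196, 0.0404]
tcp_rot: [[0.869, 0.032, 0.494], [0.029, -0.999, 0.014], [0.494, 0.002, -0.87]]
ft_force: [0.4, -0.1, 0.7]
opening: 0.698
```

```bash
python3 - <<'E'
from h import *
R=Rt(.032,.52); n=-R[:,2]; P=np.array([.5888,-.2163,.0508])
need(tip(P-.007*n,R),R)
E
```

```text
t 12.52 pos [ 0.6011 -0.2196  0.0404] F [ 0.4  -0.05  0.66] open 0.698
shift units [-0.132 -0.095  0.685] turn units [0.015 0.029 0.012]
shift units after turn [-0.135 -0.093  0.685]
```

drive_tool(moves=[[0.01,0.03,0.01,-0.13,-0.09,0.15,-0.4],[0,0,0,0,0,0.2,-0.4],[0,0,0,0,0,0.15,-0.4],[0,0,0,0,0,0.08,-0.4],[0,0,0,0,0,0,-0.4]])

```text
clock: 12.93
tool_pos: [0.6124, -0.2177, 0.0183]
tcp_rot: [[0.866, 0.033, 0.499], [0.031, -0.999, 0.013], [0.499, 0.004, -0.867]]
ft_force: [-0.9, -0.2, -0.3]
opening: 0.698
```

```bash
python3 - <<'E'
from h import *
R=Rt(.032,.52); n=-R[:,2]; P=np.array([.5888,-.2163,.0508])
need(tip(P-.007*n,R),R)
E
```

```text
t 12.93 pos [ 0.6124 -0.2177  0.0183] F [-0.88 -0.21 -0.34] open 0.698
shift units [-0.106 -0.055  0.064] turn units [ 0.021 -0.02   0.024]
shift units after turn [-0.106 -0.054  0.065]
```

drive_tool(moves=[[0.02,-0.02,0.02,-0.1,-0.05,0.08,-0.4],[0,0,0,0,0,0,-0.4]])

```text
clock: 13.1
tool_pos: [0.6105, -0.2158, 0.013]
tcp_rot: [[0.868, 0.032, 0.496], [0.028, -0.999, 0.016], [0.497, 0.0, -0.868]]
ft_force: [0.2, 0.5, -0.4]
opening: 0.7
```

```bash
python3 - <<'E'
from h import *
R=Rt(.032,.52); n=-R[:,2]; P=np.array([.5888,-.2163,.0508])
need(tip(P-.007*n,R),R)
E
```

```text
t 13.1 pos [ 0.6105 -0.2158  0.013 ] F [ 0.23  0.5  -0.38] open 0.7
shift units [-0.002 -0.006 -0.026] turn units [-0.001  0.003  0.003]
shift units after turn [-0.002 -0.006 -0.026]
```

drive_tool(moves=[[0,0,0,0,0,0,0.3],[0,0,0,0,0,0,0.3],[0,0,0,0,0,0,0.3],[0,0,0,0,0,0,0.3],[0,0,0,0,0,0,0.3],[0,0,0,0,0,0,0.3],[0,0,0,0,0,-0.1,0.3],[0,0,0,0,0,-0.4,0.3],[0,0,0,0,0,-0.7,0.3],[0,0,0,0,0,-0.7,0.3],[0,0,0,0,0,-0.6,0.3],[0,0,0,0,0,-0.2,0.3],[0,0,0,0,0,0,0.3]], force=8)

```text
clock: 14.18
tool_pos: [0.553, -0.217, 0.1102]
tcp_rot: [[0.869, 0.032, 0.494], [0.028, -0.999, 0.017], [0.494, -0.001, -0.87]]
ft_force: [0.5, 0.6, -0.7]
opening: 0.529
```

```bash
python3 hold.py h2; python3 - <<'E'
from h import *
z=np.load("hold.npz"); c=(z["K"],z["D"],z["R"],z["t"]); L=(xyzmap(c,z["d"])-z["T"])@z["A"]
hsv=cv2.cvtColor(z["p"],cv2.COLOR_RGB2HSV)
for v in range(195,312,4): print(v,z["p"][v,279],L[v,279].round(4))
need([.43,.14,.16],Rt(0,0))
E
```

```text
n 7303 x -0.0269 0.0232 y -0.0245 0.0244 z med -0.043
top plane [-0.0056  0.0183 -0.0429]
centre x [4.59574837e-05] free [0.0021 0.0004 0.0232] 108
195 [185 182 176] [0.0069 0.0009 0.0816]
199 [185 182 175] [0.0036 0.0009 0.0811]
203 [186 182 176] [0.     0.0009 0.0814]
207 [185 181 175] [-0.0036  0.0009  0.0819]
211 [169 164 154] [ 0.023   0.0007 -0.0327]
215 [166 162 149] [ 0.023   0.0007 -0.0407]
219 [202 199 186] [ 0.0218  0.0007 -0.0435]
223 [200 196 182] [ 0.0195  0.0007 -0.043 ]
227 [200 196 182] [ 0.0182  0.0007 -0.0452]
231 [200 196 182] [ 0.0161  0.0007 -0.0453]
235 [200 196 182] [ 0.0137  0.0007 -0.0444]
239 [200 195 182] [ 0.0116  0.0007 -0.0441]
243 [199 195 182] [ 0.0093  0.0007 -0.0438]
247 [199 195 182] [ 0.0073  0.0007 -0.0441]
251 [200 196 182] [ 0.0046  0.0007 -0.0425]
255 [199 195 182] [ 0.0031  0.0007 -0.0444]
259 [200 196 182] [ 0.0007  0.0007 -0.0436]
263 [200 196 182] [-0.0014  0.0007 -0.0438]
267 [200 196 182] [-0.0038  0.0007 -0.0434]
271 [199 196 182] [-0.0058  0.0007 -0.0438]
275 [200 196 182] [-0.0086  0.0007 -0.0427]
279 [199 195 182] [-0.0105  0.0007 -0.0435]
283 [199 195 182] [-0.0132  0.0007 -0.0424]
287 [200 196 182] [-0.015   0.0007 -0.0433]
291 [200 195 182] [-0.0182  0.0007 -0.0416]
295 [199 195 181] [-0.0198  0.0007 -0.0429]
299 [199 195 182] [-0.0227  0.0007 -0.042 ]
303 [200 194 182] [-0.026   0.0007 -0.0403]
307 [148 142 135] [-0.0937  0.0009  0.0741]
311 [152 144 138] [-0.0965  0.0009  0.0721]
t 14.23 pos [ 0.5532 -0.2169  0.1096] F [-0.03 -0.2   0.17] open 0.533
shift units [-1.808 -9.02  -2.463] turn units [-0.08  -4.301  0.261]
shift units after turn [-3.079 -8.923 -1.261]
```

```bash
python3 - <<'E'
from h import *
from off import off
z=np.load("hold.npz"); g=z["p"].astype(int)
c=(z["K"],z["D"],z["R"],z["t"]); L=(xyzmap(c,z["d"])-z["T"])@z["A"]
for h in (-.0435,): print(off(z["p"],c,z["A"],z["T"],(g[:,:,0]>190)&(L[:,:,2]<0)&(L[:,:,2]>-.06),h))
E
```

```text
(((278.103271484375, 261.66949462890625), (86.13875579833984, 93.51278686523438), 88.36708068847656), array([-0.0008,  0.0002, -0.0435]), array([-0.42027289, -0.00107638,  1.        ]))
```

drive_tool(moves=[[0,0,0,-0.2,-0.2,-0.5,0.3],[0,0,0,-0.5,-0.3,-0.8,0.3],[0,0,0,-0.5,-0.5,-0.7,0.3],[0,0,0,-0.4,-0.8,-0.5,0.3],[0,0,0,-0.2,-0.9,-0.3,0.3],[0,0,0,0,-0.9,0,0.3],[0,0,0,0,-0.9,0,0.3],[0,0,0,0,-0.9,0,0.3],[0,0,0,0,-0.9,0,0.3],[0,0,0,0,-0.9,0,0.3],[0,0,0,0,-0.8,0,0.3],[0,0,0,0,-0.5,0,0.3],[-0.02,-0.7,0.05,0,0,0,0.3],[-0.02,-0.85,0.05,0,0,0,0.3],[-0.02,-0.85,0.05,0,0,0,0.3],[-0.02,-0.9,0.05,0,0,0,0.3],[-0.02,-0.8,0.05,0,0,0,0.3],[0,0,0,0,0,0,0.3]])

```text
clock: 15.73
tool_pos: [0.4126, 0.1416, 0.1532]
tcp_rot: [[1.0, 0.011, -0.027], [0.011, -1.0, 0.015], [-0.027, -0.015, -1.0]]
ft_force: [0.2, -0.1, -0.7]
opening: 0.532
```

```bash
cat > off2.py <<'E'
from h import *
import sys
from scipy.optimize import least_squares
s=state(); A=np.array(s["tcp_rot"]); T=np.array(s["tool_pos"])
c,p,d=shot("wrist"); cv2.imwrite(f"pics/{sys.argv[1]}.png",p[:,:,::-1]); g=p.astype(int); L=(xyzmap(c,d)-T)@A
V=g.max(2); cond=(V>190) if sys.argv[2]=="f" else ((g[:,:,1]>g[:,:,0]+25)|(g.min(2)>150))
m=(cond&(abs(L[:,:,1])<.027)&(abs(L[:,:,0])<.035)&(L[:,:,2]>-.055)&(L[:,:,2]<-.025)).astype(np.uint8)
m=cv2.morphologyEx(m,cv2.MORPH_OPEN,np.ones((5,5))); h=np.median(L[cv2.erode(m,np.ones((9,9)))>0][:,2])
k=max(cv2.findContours(m,0,cv2.CHAIN_APPROX_NONE)[0],key=cv2.contourArea).reshape(-1,1,2).astype(float)
q=cv2.undistortPoints(k,c[0],c[1]).reshape(-1,2); dr=np.c_[q,np.ones(len(q))]@c[2]@A; o=(-c[2].T@c[3]-T)@A
E=o+dr*((h-o[2])/dr[:,2])[:,None]
r=least_squares(lambda v:np.hypot(E[:,0]-v[0],E[:,1]-v[1])-v[2],[0,0,.025],loss="soft_l1",f_scale=.0007)
print("top z",h.round(4),"centre",r.x.round(4),"x range",E[:,0].min().round(4),E[:,0].max().round(4))
E
python3 off2.py h2b f
python3 - <<'E'
from h import *
need([.5255,.1414,.08],Rt(0,0))
E
```

```text
t 15.78 pos [0.4115 0.1416 0.153 ] F [-0.59 -0.37 -1.18] open 0.526
shift units [2.895 0.065 1.75 ] turn units [-0.124  0.212  0.094]
shift units after turn [2.85  0.006 1.824]
  return _methods._mean(a, axis=axis, dtype=dtype,
  ret = ret.dtype.type(ret / rcount)
Traceback (most recent call last):
  File "off2.py", line 9, in <module>
    k=max(cv2.findContours(m,0,cv2.CHAIN_APPROX_NONE)[0],key=cv2.contourArea).reshape(-1,1,2).astype(float)
      ~~~^^^^^^^^^^^^^^^^^^^^^^^^^^^^^^^^^^^^^^^^^^^^^^^^^^^^^^^^^^^^^^^^^^^^
ValueError: max() iterable argument is empty
```

```bash
sed -i 's/cond=(V>190)/print(p[258,279],p[214,279]); cond=(V>.92*V[258,279])/' off2.py; python3 off2.py h2c f
```

```text
[151 147 135] [114 110 101]
top z -0.0434 centre [0.0057 0.     0.0184] x range -0.0063 0.022
```

drive_tool(moves=[[-0.12,0.21,0.09,0,0,0,0.3],[0,0,0,0.5,0,0,0.3],[0,0,0,0.8,0,0.3,0.3],[0,0,0,0.8,0,0.5,0.3],[0,0,0,0.5,0,0.5,0.3],[0,0,0,0.15,0,0.3,0.3],[0,0,0,0,0,0,0.3],[0,0,0,0,0,0,0.3]])

```text
clock: 16.5
tool_pos: [0.518, 0.1439, 0.0864]
tcp_rot: [[1.0, 0.005, 0.016], [0.005, -1.0, 0.002], [0.016, -0.002, -1.0]]
ft_force: [0.1, 0.4, -1.1]
opening: 0.527
```

```bash
python3 - <<'E'
from h import *
from scipy.optimize import least_squares
z=np.load("hold.npz"); c=(z["K"],z["D"],z["R"],z["t"]); A,T=z["A"],z["T"]; p=z["p"].astype(int); L=(xyzmap(c,z["d"])-T)@A
m=((p[:,:,0]>185)&(abs(L[:,:,1])<.028)&(abs(L[:,:,0])<.035)&(L[:,:,2]>-.055)&(L[:,:,2]<-.03)).astype(np.uint8)
m=cv2.morphologyEx(m,cv2.MORPH_OPEN,np.ones((5,5))); h=np.median(L[m>0][:,2])
k=max(cv2.findContours(m,0,cv2.CHAIN_APPROX_NONE)[0],key=cv2.contourArea).reshape(-1,1,2).astype(float); print(cv2.fitEllipse(k.astype(np.float32)),cv2.boundingRect(k.astype(np.float32)))
q=cv2.undistortPoints(k,c[0],c[1]).reshape(-1,2); dr=np.c_[q,np.ones(len(q))]@c[2]@A; o=(-c[2].T@c[3]-T)@A
for h in (h,-.0435):
  E=o+dr*((h-o[2])/dr[:,2])[:,None]
  r=least_squares(lambda v:np.hypot(E[:,0]-v[0],E[:,1]-v[1])-v[2],[0,0,.025],loss="soft_l1",f_scale=.0007); print(h,r.x.round(4),E.min(0).round(4),E.max(0).round(4))
need([.5257,.1414,.08],Rt(0,0))
E
```

```text
((278.03973388671875, 261.66400146484375), (85.88479614257812, 94.0594253540039), 88.43013000488281) (231, 219, 94, 87)
-0.043119913597371634 [-0.0018  0.0002  0.0238] [-0.0255 -0.0239 -0.0431] [ 0.0217  0.0237 -0.0431]
-0.0435 [-0.0016  0.0002  0.0237] [-0.0253 -0.0238 -0.0435] [ 0.0218  0.0236 -0.0435]
t 16.5 pos [0.518  0.1439 0.0864] F [ 0.08  0.37 -1.11] open 0.527
shift units [0.19  0.063 0.162] turn units [-0.016 -0.13   0.043]
shift units after turn [0.193 0.062 0.159]
```

drive_tool(moves=[[-0.02,-0.13,0.04,0.2,0.06,0.25,0.3],[0,0,0,0,0,0.3,0.3],[0,0,0,0,0,0.25,0.3],[0,0,0,0,0,0.1,0.3],[0,0,0,0,0,0,0.3]])

```text
clock: 16.92
tool_pos: [0.5231, 0.1426, 0.0522]
tcp_rot: [[1.0, 0.003, 0.006], [0.003, -1.0, 0.0], [0.006, -0.0, -1.0]]
ft_force: [-0.6, 0.2, -0.5]
opening: 0.529
```

```bash
python3 - <<'E'
from h import *
need([.5267,.1416,.038],Rt(0,0))
E
```

```text
t 16.92 pos [0.5231 0.1426 0.0522] F [-0.61  0.24 -0.49] open 0.529
shift units [0.089 0.026 0.356] turn units [-0.003 -0.054  0.021]
shift units after turn [0.091 0.025 0.356]
```

drive_tool(moves=[[0,-0.05,0.02,0.09,0.02,0.12,0.3],[0,0,0,0,0,0.1,0.3],[0,0,0,0,0,0.05,0.3],[0,0,0,0,0,0,0.3]])

```text
clock: 17.25
tool_pos: [0.5266, 0.1422, 0.0415]
tcp_rot: [[1.0, 0.001, 0.002], [0.001, -1.0, 0.001], [0.002, -0.001, -1.0]]
ft_force: [0.2, 0.3, -0.9]
opening: 0.527
```

```bash
python3 - <<'E'
from h import *
need([.5267,.1416,.038],Rt(0,0))
E
```

```text
t 17.25 pos [0.5266 0.1422 0.0415] F [ 0.19  0.28 -0.93] open 0.527
shift units [0.002 0.015 0.088] turn units [-0.005 -0.015  0.005]
shift units after turn [0.002 0.015 0.088]
```

drive_tool(moves=[[0,-0.01,0,0,0.015,0.04,0.3],[0,0,0,0,0,0.03,0.3],[0,0,0,0,0,0,0.3]])

```text
clock: 17.5
tool_pos: [0.5271, 0.1415, 0.0388]
tcp_rot: [[1.0, 0.001, 0.001], [0.001, -1.0, 0.001], [0.001, -0.001, -1.0]]
ft_force: [0.1, -0.5, -1.1]
opening: 0.531
```

drive_tool(moves=[[0,0,0,0,0,0.025,0.3],[0,0,0,0,0,0,0.3]])

```text
clock: 17.67
tool_pos: [0.5273, 0.1415, 0.0379]
tcp_rot: [[1.0, 0.001, 0.002], [0.001, -1.0, 0.001], [0.002, -0.001, -1.0]]
ft_force: [-0.3, 0.0, -0.8]
opening: 0.524
```

drive_tool(moves=[[0,0,0,0,0,0.02,0.3],[0,0,0,0,0,0,0.3]])

```text
clock: 17.83
tool_pos: [0.5276, 0.1415, 0.0373]
tcp_rot: [[1.0, 0.001, 0.002], [0.001, -1.0, 0.001], [0.002, -0.001, -1.0]]
ft_force: [-0.0, -0.6, -0.6]
opening: 0.528
```

drive_tool(moves=[[0,0,0,0,0,0.02,0.3],[0,0,0,0,0,0,0.3]])

```text
clock: 18.0
tool_pos: [0.5279, 0.1416, 0.0368]
tcp_rot: [[1.0, 0.001, 0.003], [0.001, -1.0, 0.001], [0.003, -0.001, -1.0]]
ft_force: [0.1, -0.2, 1.0]
opening: 0.53
```

Contact. x has drifted by about 1 mm, so I'll lift a hair, correct, and set down.

drive_tool(moves=[[0,-0.02,0,-0.03,0,-0.04,0.3],[0,0,0,0,0,0,0.3]])

```text
clock: 18.17
tool_pos: [0.5266, 0.1416, 0.0385]
tcp_rot: [[1.0, 0.001, 0.0], [0.001, -1.0, 0.001], [0.0, -0.001, -1.0]]
ft_force: [0.1, -0.1, -0.3]
opening: 0.529
```

drive_tool(moves=[[0,0,0,-0.015,0,0.025,0.3],[0,0,0,-0.01,0,0.015,0.3],[0,0,0,0,0,0,0.3]])

```text
clock: 18.42
tool_pos: [0.5256, 0.1416, 0.0369]
tcp_rot: [[1.0, 0.001, 0.001], [0.001, -1.0, 0.001], [0.001, -0.001, -1.0]]
ft_force: [-0.1, -0.1, 0.6]
opening: 0.532
```

drive_tool(moves=[[0,0,0,0.02,0,-0.02,0.3],[0,0,0,0.005,0,0.02,0.3],[0,0,0,0,0,0,0.3]])

```text
clock: 18.67
tool_pos: [0.5266, 0.1416, 0.0369]
tcp_rot: [[1.0, 0.001, 0.0], [0.001, -1.0, 0.001], [0.0, -0.001, -1.0]]
ft_force: [-0.1, -0.0, -0.3]
opening: 0.528
```

drive_tool(moves=[[0,0,0,0,0,0.02,0.3],[0,0,0,0,0,0,0.3]])

```text
clock: 18.83
tool_pos: [0.5268, 0.1416, 0.0363]
tcp_rot: [[1.0, 0.001, 0.001], [0.001, -1.0, 0.001], [0.001, -0.001, -1.0]]
ft_force: [-0.6, 0.7, -0.6]
opening: 0.526
```

drive_tool(moves=[[0,0,0,0,0,0.015,0.3],[0,0,0,0,0,0,0.3]])

```text
clock: 19.0
tool_pos: [0.527, 0.1416, 0.0362]
tcp_rot: [[1.0, 0.001, 0.001], [0.001, -1.0, 0.001], [0.001, -0.001, -1.0]]
ft_force: [0.2, 0.1, 0.6]
opening: 0.529
```

drive_tool(moves=[[0,0,0,0,0,0,-0.2],[0,0,0,0,0,0,-0.4],[0,0,0,0,0,0,-0.4],[0,0,0,0,0,-0.2,-0.4],[0,0,0,0,0,-0.6,-0.4],[0,0,0,-0.4,0,-0.8,-0.4],[0,0,0,-0.8,0,-0.7,-0.4],[0,0,0,-0.8,0,-0.2,-0.4],[0,0,0,-0.4,0,0,-0.4],[0,0,0,0,0,0,-0.4]])

```text
clock: 19.83
tool_pos: [0.4288, 0.1412, 0.1425]
tcp_rot: [[1.0, -0.0, 0.002], [-0.0, -1.0, 0.001], [0.002, -0.001, -1.0]]
ft_force: [-0.9, -0.8, 0.1]
opening: 0.696
```

```bash
python3 stk.py st2 f .022; python3 - <<'E'
from h import *
R=Rt(.032,.52); n=-R[:,2]; P=np.array([.5855,-.1241,.0492])
need(tip(P+.06*n,R),R)
E
```

```text
plate z 0.05713018559481342 disc top z 0.07914058656509165
plate [0.5245 0.1415 0.0394]
disc [0.5251 0.1413 0.0247]
t 19.88 pos [0.43   0.1412 0.1427] F [-0.45  0.14  0.46] open 0.699
shift units [3.58  6.643 1.807] turn units [ 0.062  4.312 -0.266]
shift units after turn [2.026 6.754 3.24 ]
```

View pics/st2.png

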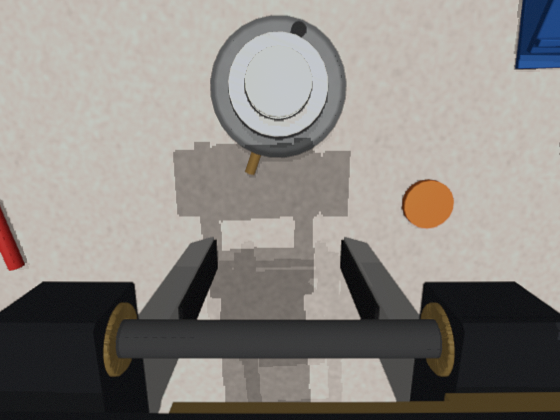

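The filter sits flat on the support at (279,83), with its centre matching the support within 0.2 mm. Now the retainer.

drive_tool(moves=[[0,0,0,0.3,0.5,0,-0.4],[0,0,0,0.5,0.9,0,-0.4],[0,0,0,0.5,0.9,0,-0.4],[0,0,0,0.5,0.9,0,-0.4],[0,0,0,0.5,0.9,0,-0.4],[0,0,0,0.5,0.9,0,-0.4],[0,0,0,0.4,0.8,0.2,-0.4],[0,0,0,0.2,0.5,0.4,-0.4],[0,0,0,0.1,0.2,0.4,-0.4],[0.01,0.7,-0.05,0,0,0.3,-0.4],[0.01,0.86,-0.05,0,0,0.2,-0.4],[0.01,0.9,-0.05,0,0,0,-0.4],[0.01,0.9,-0.05,0,0,0,-0.4],[0.01,0.8,-0.05,0,0,0,-0.4],[0,0,0,0,0,0,-0.4],[0,0,0,0,0,0,-0.4]])

```text
clock: 21.22
tool_pos: [0.5882, -0.1384, 0.0722]
tcp_rot: [[0.867, 0.024, 0.498], [0.021, -1.0, 0.011], [0.498, 0.001, -0.867]]
ft_force: [0.1, -0.5, 0.4]
opening: 0.7
```

```bash
cat > gr.py <<'E'
from h import *
R=Rt(.032,.52); n=-R[:,2]; P=np.array([.5855,-.1241,.0492])
need(tip(P-.007*n,R),R)
E
python3 gr.py
```

```text
t 21.22 pos [ 0.5882 -0.1384  0.0722] F [ 0.11 -0.54  0.39] open 0.7
shift units [-0.339 -0.365  1.532] turn units [ 0.041 -0.007 -0.055]
shift units after turn [-0.335 -0.36   1.534]
```

drive_tool(moves=[[0.04,-0.01,-0.05,-0.3,-0.33,0.3,-0.4],[0,0,0,-0.05,-0.03,0.4,-0.4],[0,0,0,0,0,0.15,-0.4],[0,0,0,0,0,0,-0.4]])

```text
clock: 21.55
tool_pos: [0.5992, -0.1268, 0.0384]
tcp_rot: [[0.868, 0.032, 0.496], [0.029, -0.999, 0.013], [0.496, 0.003, -0.868]]
ft_force: [-0.2, 0.7, 0.4]
opening: 0.701
```

```bash
python3 gr.py
```

```text
t 21.55 pos [ 0.5992 -0.1268  0.0384] F [-0.2   0.67  0.39] open 0.701
shift units [-0.161 -0.079  0.66 ] turn units [0.02  0.01  0.011]
shift units after turn [-0.162 -0.077  0.66 ]
```

drive_tool(moves=[[0.02,0.01,0.01,-0.16,-0.08,0.15,-0.4],[0,0,0,-0.05,-0.02,0.2,-0.4],[0,0,0,-0.05,-0.02,0.15,-0.4],[0,0,0,0,0,0.05,-0.4],[0,0,0,0,0,0,-0.4]])

```text
clock: 21.97
tool_pos: [0.6053, -0.1231, 0.0151]
tcp_rot: [[0.866, 0.034, 0.499], [0.03, -0.999, 0.015], [0.499, 0.002, -0.867]]
ft_force: [0.4, 0.1, -0.8]
opening: 0.702
```

```bash
python3 gr.py
```

```text
t 21.97 pos [ 0.6053 -0.1231  0.0151] F [ 0.39  0.14 -0.84] open 0.702
shift units [-0.007  0.009  0.075] turn units [ 0.009 -0.021  0.02 ]
shift units after turn [-0.007  0.009  0.075]
```

drive_tool(moves=[[0.01,-0.02,0.02,0,0,0.075,-0.4],[0,0,0,0,0,0,0.3],[0,0,0,0,0,0,0.3],[0,0,0,0,0,0,0.3],[0,0,0,0,0,0,0.3],[0,0,0,0,0,0,0.3],[0,0,0,0,0,0,0.3],[0,0,0,0,0,-0.1,0.3],[0,0,0,0,0,-0.4,0.3],[0,0,0,0,0,-0.7,0.3],[0,0,0,0,0,-0.7,0.3],[0,0,0,0,0,-0.6,0.3],[0,0,0,0,0,-0.2,0.3],[0,0,0,0,0,0,0.3]])

```text
clock: 23.13
tool_pos: [0.5497, -0.1248, 0.1105]
tcp_rot: [[0.869, 0.032, 0.494], [0.027, -0.999, 0.016], [0.495, -0.0, -0.869]]
ft_force: [0.2, -0.3, -1.1]
opening: 0.527
```

```bash
python3 hold.py h3; python3 - <<'E'
from h import *
from scipy.optimize import least_squares
z=np.load("hold.npz"); c=(z["K"],z["D"],z["R"],z["t"]); A,T=z["A"],z["T"]; p=z["p"].astype(int); L=(xyzmap(c,z["d"])-T)@A
reg=(abs(L[:,:,1])<.028)&(abs(L[:,:,0])<.035)&(L[:,:,2]>-.055)&(L[:,:,2]<-.03)
h=np.median(L[reg&(abs(L[:,:,1])<.015)][:,2]); o=(-c[2].T@c[3]-T)@A
def pr(k):
    q=cv2.undistortPoints(np.array(k,float).reshape(-1,1,2),c[0],c[1]).reshape(-1,2); dr=np.c_[q,np.ones(len(q))]@c[2]@A; return o+dr*((h-o[2])/dr[:,2])[:,None]
def fit(E,r0): return least_squares(lambda v:np.hypot(E[:,0]-v[0],E[:,1]-v[1])-v[2],[0,0,r0],loss="soft_l1",f_scale=.0007).x.round(4)
for v in range(205,312,4): print(v,p[v,279],end=";")
w=(p.min(2)>90)&(p.max(2)-p.min(2)<90)&reg&(np.hypot(L[:,:,0],L[:,:,1])<.021)
v,u=np.nonzero(w); E=pr(np.c_[u,v]); print("\nh",h,"white ring",len(u),fit(E,.015))
m=cv2.morphologyEx(((p[:,:,1]>p[:,:,0]+25)&reg).astype(np.uint8),cv2.MORPH_CLOSE,np.ones((9,9)))
k=max(cv2.findContours(m,0,cv2.CHAIN_APPROX_NONE)[0],key=cv2.contourArea); E=pr(k); print("green",fit(E,.025),E.min(0),E.max(0))
need([.43,.14,.16],Rt(0,0))
E
```

```text
n 7122 x -0.0273 0.0235 y -0.0245 0.0245 z med -0.0417
top plane [-0.0209  0.0238 -0.0416]
centre x [-7.01555254e-05] free [0.0018 0.0004 0.0235] 109
205 [185 181 176];209 [187 182 178];213 [ 42 108  59];217 [ 59 140  81];221 [ 58 137  78];225 [ 55 136  76];229 [182 179 174];233 [159 164 152];237 [ 60 138  79];241 [ 57 136  77];245 [ 57 136  76];249 [ 55 135  74];253 [ 56 135  75];257 [ 56 136  76];261 [ 56 135  75];265 [ 56 135  75];269 [ 57 136  76];273 [ 57 136  76];277 [ 58 136  76];281 [ 58 137  77];285 [ 55 135  76];289 [101 147 107];293 [182 179 173];297 [ 55 136  75];301 [ 55 135  75];305 [151 143 136];309 [147 139 133];
h -0.04179053794074003 white ring 1363 [-0.0017  0.0004  0.0173]
green [0.     0.0004 0.0247] [-0.02510965 -0.02415755 -0.04179054] [ 0.02540216  0.02489397 -0.04179054]
t 23.18 pos [ 0.5499 -0.1248  0.11  ] F [ 0.46 -1.18 -0.64] open 0.528
shift units [-1.804 -6.711 -2.461] turn units [-0.071 -4.309  0.258]
shift units after turn [-2.997 -6.619 -1.25 ]
```

drive_tool(moves=[[0,0,0,-0.2,-0.2,-0.5,0.3],[0,0,0,-0.4,-0.3,-0.8,0.3],[0,0,0,-0.4,-0.5,-0.8,0.3],[0,0,0,-0.4,-0.8,-0.6,0.3],[0,0,0,-0.2,-0.9,-0.3,0.3],[0,0,0,0,-0.9,-0.1,0.3],[0,0,0,0,-0.9,0,0.3],[0,0,0,0,-0.9,0,0.3],[0,0,0,0,-0.8,0,0.3],[0,0,0,0,-0.4,0,0.3],[-0.02,-0.7,0.05,0,0,0,0.3],[-0.02,-0.85,0.05,0,0,0,0.3],[-0.02,-0.85,0.05,0,0,0,0.3],[-0.02,-0.9,0.05,0,0,0,0.3],[-0.02,-0.8,0.05,0,0,0,0.3],[0,0,0,0,0,0,0.3],[0,0,0,0,0,0,0.3]])

```text
clock: 24.6
tool_pos: [0.4171, 0.1492, 0.1746]
tcp_rot: [[1.0, 0.004, -0.017], [0.004, -1.0, 0.006], [-0.017, -0.006, -1.0]]
ft_force: [-1.5, -0.2, -0.9]
opening: 0.529
```

```bash
cat > gp.py <<'E'
from h import *
import sys
need([.5267,.1417,float(sys.argv[1])],Rt(0,0))
E
python3 gp.py .085
```

```text
t 24.6 pos [0.4171 0.1492 0.1746] F [-1.5  -0.17 -0.9 ] open 0.529
shift units [2.777 0.21  2.194] turn units [-0.05   0.138  0.03 ]
shift units after turn [2.741 0.186 2.24 ]
```

drive_tool(moves=[[-0.05,0.14,0.03,0,0,0,0.3],[0,0,0,0.5,0.05,0.3,0.3],[0,0,0,0.8,0.05,0.5,0.3],[0,0,0,0.8,0.05,0.6,0.3],[0,0,0,0.5,0.05,0.5,0.3],[0,0,0,0.15,0,0.3,0.3],[0,0,0,0,0,0,0.3],[0,0,0,0,0,0,0.3]])

```text
clock: 25.27
tool_pos: [0.5267, 0.1428, 0.086]
tcp_rot: [[1.0, 0.003, 0.021], [0.003, -1.0, -0.001], [0.021, 0.001, -1.0]]
ft_force: [0.8, 0.4, -1.2]
opening: 0.53
```

```bash
python3 gp.py .060
```

```text
t 25.27 pos [0.5267 0.1428 0.086 ] F [ 0.78  0.39 -1.22] open 0.53
shift units [-0.014  0.027  0.649] turn units [ 0.006 -0.172  0.028]
shift units after turn [-0.     0.027  0.649]
```

drive_tool(moves=[[0.01,-0.17,0.03,0,0.03,0.2,0.3],[0,0,0,0,0,0.25,0.3],[0,0,0,0,0,0.15,0.3],[0,0,0,0,0,0,0.3]])

```text
clock: 25.6
tool_pos: [0.5256, 0.1423, 0.0638]
tcp_rot: [[1.0, 0.001, 0.005], [0.001, -1.0, 0.001], [0.005, -0.001, -1.0]]
ft_force: [-0.3, 0.3, -0.4]
opening: 0.53
```

```bash
python3 gp.py .050
```

```text
t 25.6 pos [0.5256 0.1423 0.0638] F [-0.34  0.32 -0.36] open 0.53
shift units [0.025 0.016 0.345] turn units [-0.006 -0.046  0.008]
shift units after turn [0.027 0.015 0.345]
```

drive_tool(moves=[[0,-0.04,0.01,0.03,0.015,0.12,0.3],[0,0,0,0,0,0.1,0.3],[0,0,0,0,0,0.04,0.3],[0,0,0,0,0,0,0.3]])

```text
clock: 25.93
tool_pos: [0.5269, 0.1419, 0.0531]
tcp_rot: [[1.0, 0.0, 0.002], [0.0, -1.0, 0.001], [0.002, -0.001, -1.0]]
ft_force: [0.2, 0.3, -0.2]
opening: 0.524
```

```bash
python3 gp.py .048
```

```text
t 25.93 pos [0.5269 0.1419 0.0531] F [ 0.21  0.3  -0.21] open 0.524
shift units [-0.005  0.006  0.127] turn units [-0.007 -0.015  0.   ]
shift units after turn [-0.005  0.006  0.128]
```

drive_tool(moves=[[0,-0.015,0,-0.01,0.006,0.05,0.3],[0,0,0,0,0,0.03,0.3],[0,0,0,0,0,0,0.3]])

```text
clock: 26.18
tool_pos: [0.5268, 0.1417, 0.0498]
tcp_rot: [[1.0, 0.0, 0.0], [0.0, -1.0, 0.001], [0.0, -0.001, -1.0]]
ft_force: [-1.1, 0.9, 0.1]
opening: 0.528
```

drive_tool(moves=[[0,0,0,-0.005,0,0.025,0.3],[0,0,0,0,0,0,0.3]])

```text
clock: 26.35
tool_pos: [0.5269, 0.1417, 0.0489]
tcp_rot: [[1.0, -0.0, 0.001], [-0.0, -1.0, 0.001], [0.001, -0.001, -1.0]]
ft_force: [0.1, -0.4, 0.2]
opening: 0.529
```

drive_tool(moves=[[0,0,0,-0.005,0,0.02,0.3],[0,0,0,0,0,0,0.3]])

```text
clock: 26.52
tool_pos: [0.5272, 0.1417, 0.0486]
tcp_rot: [[1.0, -0.0, 0.002], [-0.0, -1.0, 0.001], [0.002, -0.001, -1.0]]
ft_force: [0.2, -0.5, 0.4]
opening: 0.528
```

drive_tool(moves=[[0,0,0,-0.005,0,0.02,0.3],[0,0,0,0,0,0,0.3]])

```text
clock: 26.68
tool_pos: [0.5273, 0.1417, 0.0481]
tcp_rot: [[1.0, -0.0, 0.003], [-0.0, -1.0, 0.001], [0.003, -0.001, -1.0]]
ft_force: [-0.0, -0.3, -0.7]
opening: 0.529
```

drive_tool(moves=[[0,-0.02,0,-0.012,0,0.015,0.3],[0,0,0,0,0,0,0.3]])

```text
clock: 26.85
tool_pos: [0.5272, 0.1417, 0.0479]
tcp_rot: [[1.0, 0.0, 0.001], [0.0, -1.0, 0.001], [0.001, -0.001, -1.0]]
ft_force: [-0.1, -0.2, 0.2]
opening: 0.527
```

drive_tool(moves=[[0,0,0,-0.005,0,0.015,0.3],[0,0,0,0,0,0,0.3]])

```text
clock: 27.02
tool_pos: [0.5273, 0.1417, 0.0478]
tcp_rot: [[1.0, 0.0, 0.001], [0.0, -1.0, 0.001], [0.001, -0.001, -1.0]]
ft_force: [-0.2, -0.7, 0.2]
opening: 0.528
```

drive_tool(moves=[[0,0,0,0,0,0.015,0.3],[0,0,0,0,0,0,0.3]])

```text
clock: 27.18
tool_pos: [0.5273, 0.1417, 0.0476]
tcp_rot: [[1.0, 0.0, 0.001], [0.0, -1.0, 0.001], [0.001, -0.001, -1.0]]
ft_force: [0.2, 0.1, 0.2]
opening: 0.53
```

drive_tool(moves=[[0,0,0,0,0,0,-0.2],[0,0,0,0,0,0,-0.4],[0,0,0,0,0,0,-0.4],[0,0,0,0,0,-0.2,-0.4],[0,0,0,0,0,-0.6,-0.4],[0,0,0,-0.4,0,-0.8,-0.4],[0,0,0,-0.8,0,-0.6,-0.4],[0,0,0,-0.8,0,-0.1,-0.4],[0,0,0,-0.4,0,0,-0.4],[0,0,0,0,0,0,-0.4]])

```text
clock: 28.02
tool_pos: [0.4278, 0.1414, 0.1449]
tcp_rot: [[1.0, -0.001, 0.0], [-0.001, -1.0, 0.001], [0.0, -0.001, -1.0]]
ft_force: [-0.1, 0.1, -1.2]
opening: 0.701
```

```bash
python3 stk.py st3 g .032; python3 - <<'E'
from h import *
need([.525,.1415,.08],Rt(0,0))
E
```

```text
plate z 0.05695760321430848 disc top z 0.08938478449846028
plate [0.5245 0.1414 0.0394]
disc [0.5258 0.1413 0.0243]
t 28.07 pos [0.4289 0.1413 0.145 ] F [-0.46 -0.96  0.57] open 0.697
shift units [ 2.4   -0.004  1.626] turn units [-0.01  -0.007 -0.009]
shift units after turn [ 2.402 -0.004  1.624]
```

View pics/st3.png

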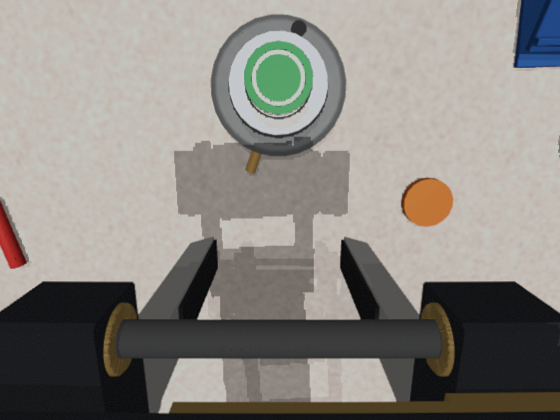

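The finished stack is at (278,78) in order and flat. The retainer is within 0.7 mm of the filter and 1.3 mm of the plate centre. Closing the fingers and moving over it to press.

drive_tool(moves=[[0,0,0,0.4,0,0,1],[0,0,0,0.7,0,0.2,1],[0,0,0,0.7,0,0.4,1],[0,0,0,0.5,0,0.4,1],[0,0,0,0.1,0,0.3,1],[0,0,0,0,0,0,1],[0,0,0,0,0,0,1],[0,0,0,0,0,0,1]])

```text
clock: 28.73
tool_pos: [0.5363, 0.1407, 0.0911]
tcp_rot: [[1.0, -0.002, 0.005], [-0.002, -1.0, 0.001], [0.005, -0.001, -1.0]]
ft_force: [-0.9, -0.2, -0.1]
opening: 0.17
```

```bash
cat > pr.py <<'E'
from h import *
import sys
need([.5252,.1414,float(sys.argv[1])],Rt(0,0))
E
python3 pr.py .056
```

```text
t 28.73 pos [0.5363 0.1407 0.0911] F [-0.91 -0.23 -0.14] open 0.17
shift units [-0.282 -0.016  0.877] turn units [-0.012 -0.043 -0.019]
shift units after turn [-0.277 -0.018  0.879]
```

drive_tool(moves=[[-0.01,-0.04,-0.02,-0.27,-0.01,0.1,1],[0,0,0,0,0,0.25,1],[0,0,0,0,0,0.25,1],[0,0,0,0,0,0.1,1],[0,0,0,0,0,0,1]])

```text
clock: 29.15
tool_pos: [0.5242, 0.1416, 0.0629]
tcp_rot: [[1.0, 0.001, 0.004], [0.001, -1.0, 0.0], [0.004, -0.0, -1.0]]
ft_force: [-0.2, 0.8, 1.1]
opening: 0.004
```

```bash
python3 pr.py .054
```

```text
t 29.15 pos [0.5242 0.1416 0.0629] F [-0.23  0.77  1.11] open 0.004
shift units [0.023 0.004 0.222] turn units [-0.002 -0.03   0.009]
shift units after turn [0.024 0.004 0.222]
```

drive_tool(moves=[[0,-0.03,0.01,0.02,0,0.08,1],[0,0,0,0,0,0.05,1],[0,0,0,0,0,0,1]])

```text
clock: 29.4
tool_pos: [0.5248, 0.1417, 0.057]
tcp_rot: [[1.0, -0.0, -0.0], [-0.0, -1.0, 0.0], [-0.0, -0.0, -1.0]]
ft_force: [-0.2, 0.5, -0.6]
opening: 0.003
```

drive_tool(moves=[[0,0,0,0,0,0.03,1],[0,0,0,0,0,0.03,1],[0,0,0,0,0,0,1]])

```text
clock: 29.65
tool_pos: [0.5256, 0.1417, 0.0554]
tcp_rot: [[1.0, -0.0, 0.001], [-0.0, -1.0, 0.0], [0.001, -0.0, -1.0]]
ft_force: [-0.1, 0.0, -0.7]
opening: 0.004
```

drive_tool(moves=[[0,0,0,0,0,0.03,1],[0,0,0,0,0,0.03,1],[0,0,0,0,0,0,1]])

```text
clock: 29.9
tool_pos: [0.5262, 0.1417, 0.0542]
tcp_rot: [[1.0, 0.0, 0.001], [0.0, -1.0, 0.0], [0.001, -0.0, -1.0]]
ft_force: [0.1, 0.5, -0.2]
opening: 0.001
```

drive_tool(moves=[[0,0,0,0,0,0.03,1],[0,0,0,0,0,0.03,1]])

```text
clock: 30.07
tool_pos: [0.5267, 0.1418, 0.0526]
tcp_rot: [[1.0, 0.0, 0.002], [0.0, -1.0, 0.0], [0.002, -0.0, -1.0]]
ft_force: [-2.5, 0.1, 6.1]
opening: 0.007
```

Contact felt (6 N), but there is a sideways drift of +x. I'll back off, re-centre, and press with drift compensation.

drive_tool(moves=[[0,-0.02,0,0,0,-0.06,1],[0,0,0,-0.03,0,0,1],[0,0,0,-0.01,0,0,1]])

```text
clock: 30.32
tool_pos: [0.5249, 0.1418, 0.0543]
tcp_rot: [[1.0, 0.0, -0.0], [0.0, -1.0, 0.0], [-0.0, -0.0, -1.0]]
ft_force: [0.3, -0.0, -0.3]
opening: 0.008
```

drive_tool(moves=[[0,0,0,-0.008,0,0.03,1],[0,-0.005,0,-0.008,0,0.03,1],[0,-0.005,0,-0.008,0,0.03,1],[0,-0.005,0,-0.008,0,0.03,1]])

```text
clock: 30.65
tool_pos: [0.5246, 0.1418, 0.0506]
tcp_rot: [[1.0, 0.0, 0.0], [0.0, -1.0, 0.0], [0.0, -0.0, -1.0]]
ft_force: [-1.9, 0.1, 5.3]
opening: 0.004
```

drive_tool(moves=[[0,-0.005,0,-0.008,0,0.03,1],[0,-0.005,0,-0.008,0,0.03,1]])

```text
clock: 30.82
tool_pos: [0.5246, 0.1418, 0.0494]
tcp_rot: [[1.0, 0.0, -0.0], [0.0, -1.0, 0.0], [-0.0, -0.0, -1.0]]
ft_force: [-1.8, -0.1, 5.6]
opening: 0.007
```

drive_tool(moves=[[0,-0.005,0,-0.008,0,0.03,1],[0,-0.005,0,-0.008,0,0.03,1]])

```text
clock: 30.98
tool_pos: [0.5246, 0.1417, 0.0481]
tcp_rot: [[1.0, 0.0, -0.001], [0.0, -1.0, 0.0], [-0.001, -0.0, -1.0]]
ft_force: [-2.2, -0.4, 4.3]
opening: 0.01
```

drive_tool(moves=[[0,-0.003,0,-0.008,0,0.035,1],[0,-0.003,0,-0.008,0,0.035,1],[0,-0.003,0,-0.008,0,0.035,1],[0,-0.003,0,-0.008,0,0.035,1]])

```text
clock: 31.32
tool_pos: [0.5246, 0.1418, 0.0449]
tcp_rot: [[1.0, 0.001, -0.0], [0.001, -1.0, -0.0], [-0.0, 0.0, -1.0]]
ft_force: [-0.9, 0.2, 5.3]
opening: 0.004
```

drive_tool(moves=[[0,-0.003,0,-0.008,0,0.035,1],[0,-0.003,0,-0.008,0,0.035,1],[0,-0.003,0,-0.008,0,0.035,1],[0,-0.003,0,-0.008,0,0.035,1]])

```text
clock: 31.65
tool_pos: [0.5246, 0.1417, 0.0416]
tcp_rot: [[1.0, 0.001, 0.0], [0.001, -1.0, -0.0], [0.0, 0.0, -1.0]]
ft_force: [-2.5, -0.9, 5.2]
opening: 0.004
```

drive_tool(moves=[[0,-0.003,0,-0.008,0,0.035,1],[0,-0.003,0,-0.008,0,0.035,1],[0,-0.003,0,-0.008,0,0.035,1],[0,-0.003,0,-0.008,0,0.035,1]])

```text
clock: 31.98
tool_pos: [0.5247, 0.1417, 0.0397]
tcp_rot: [[1.0, 0.001, -0.0], [0.001, -1.0, -0.001], [-0.0, 0.001, -1.0]]
ft_force: [-3.6, -0.2, 10.1]
opening: 0.002
```

drive_tool(moves=[[0,-0.003,0,-0.008,0,0.035,1],[0,-0.003,0,-0.008,0,0.035,1],[0,-0.003,0,-0.008,0,0.035,1],[0,-0.003,0,-0.008,0,0.035,1]])

```text
clock: 32.32
tool_pos: [0.5247, 0.1417, 0.0392]
tcp_rot: [[1.0, 0.002, -0.002], [0.002, -1.0, -0.002], [-0.002, 0.002, -1.0]]
ft_force: [-3.3, -0.7, 9.0]
opening: 0.007
```

Collar reached at TCP z≈0.040. Increasing the step slightly for the last 4 mm.

drive_tool(moves=[[0,0,0,-0.015,0,0.045,1],[0,0,0,-0.015,0,0.045,1],[0,0,0,-0.015,0,0.045,1],[0,0,0,-0.015,0,0.045,1]])

```text
clock: 32.65
tool_pos: [0.5247, 0.1417, 0.0376]
tcp_rot: [[1.0, 0.003, 0.001], [0.003, -1.0, -0.002], [0.001, 0.002, -1.0]]
ft_force: [-3.8, -1.5, 10.0]
opening: 0.004
```

drive_tool(moves=[[0,0,0,-0.015,0,0.045,1],[0,0,0,-0.015,0,0.045,1],[0,0,0,-0.015,0,0.045,1],[0,0,0,-0.015,0,0.045,1]])

```text
clock: 32.98
tool_pos: [0.5249, 0.1417, 0.0363]
tcp_rot: [[1.0, 0.003, 0.004], [0.003, -1.0, -0.003], [0.004, 0.003, -1.0]]
ft_force: [-4.7, -0.5, 13.4]
opening: 0.005
```

drive_tool(moves=[[0,0,0,-0.015,0,0.045,1],[0,0,0,-0.015,0,0.045,1],[0,0,0,-0.015,0,0.045,1],[0,0,0,-0.015,0,0.045,1]])

```text
clock: 33.32
tool_pos: [0.525, 0.1416, 0.0363]
tcp_rot: [[1.0, 0.004, 0.006], [0.004, -1.0, -0.004], [0.006, 0.004, -1.0]]
ft_force: [-4.3, -0.7, 12.6]
opening: 0.005
```

Stopped at 0.0363 with 13 N. One slightly firmer push to confirm the hard stop.

drive_tool(moves=[[0,-0.03,0,-0.015,0,0.05,1],[0,-0.02,0,-0.015,0,0.055,1],[0,-0.01,0,-0.015,0,0.06,1]])

```text
clock: 33.57
tool_pos: [0.5249, 0.1416, 0.0363]
tcp_rot: [[1.0, 0.005, -0.001], [0.005, -1.0, -0.005], [-0.001, 0.005, -1.0]]
ft_force: [-7.2, -0.4, 18.3]
opening: 0.002
```

drive_tool(moves=[[0,0,0,-0.015,0,0.06,1],[0,0,0,-0.015,0,0.06,1]])

```text
clock: 33.73
tool_pos: [0.5249, 0.1416, 0.0363]
tcp_rot: [[1.0, 0.005, -0.001], [0.005, -1.0, -0.006], [-0.001, 0.006, -1.0]]
ft_force: [-6.4, -1.1, 16.6]
opening: 0.005
```

Hard stop: 17–18 N without further movement. Lifting straight off and checking.

drive_tool(moves=[[0,0,0,0,0,-0.15,1],[0,0,0,0,0,-0.5,1],[0,0,0,0,0,-0.7,1],[0,0,0,-0.4,0,-0.8,1],[0,0,0,-0.8,0,-0.8,1],[0,0,0,-0.8,0,-0.1,1],[0,0,0,-0.4,0,0,1],[0,0,0,0,0,0,1]])

```text
clock: 34.4
tool_pos: [0.4284, 0.1416, 0.1614]
tcp_rot: [[1.0, 0.004, -0.001], [0.004, -1.0, -0.005], [-0.001, 0.005, -1.0]]
ft_force: [0.7, -1.4, 1.0]
opening: 0.004
```

```bash
python3 stk.py st4 g .032; python3 - <<'E'
from h import *
s=state(); print(s["clock"],s["tool_pos"],s["ft_force"])
c,p,d=shot("wrist"); X=xyzmap(c,d); rr=np.hypot(X[:,:,0]-.5245,X[:,:,1]-.1415)
g=p.astype(int); b=(g[:,:,0]>1.7*g[:,:,1])&(g[:,:,0]>1.7*g[:,:,2])&(rr<.07); print("red px",b.sum(), X[b].mean(0).round(4) if b.any() else "", np.percentile(X[b][:,2],90) if b.any() else "", "base z",np.median(X[:,:,2][(rr>.05)&(rr<.058)]))
q,_=capture("scene"); a=cv2.resize(q[195:275,275:355],(420,420),interpolation=cv2.INTER_CUBIC)
cv2.imwrite("pics/fin.png",cv2.resize(np.hstack([p[:200,150:400].repeat(2,0).repeat(2,1)[:400],a[:400]]),(800,345))[:,:,::-1])
E
```

```text
plate z 0.037879825532364415 disc top z 0.07031599184687853
plate [0.5245 0.1415 0.0394]
disc [0.5262 0.1413 0.0242]
34.45 [0.42927312 0.14152866 0.16120881] [ 0.36970704  0.68309723 -0.10036478]
red px 134 [0.5708 0.1246 0.0417] 0.039948908458539406 base z 0.025335905701056698
```

View pics/fin.png

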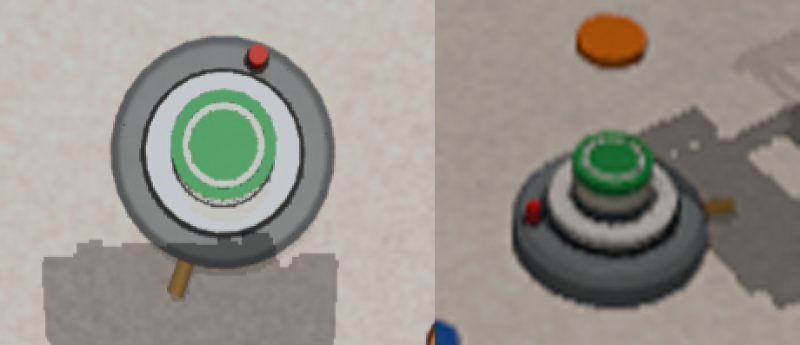

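```bash
python3 - <<'E'
from h import *
from scipy.optimize import least_squares
def fit(P,r0): return least_squares(lambda v:np.hypot(P[:,0]-v[0],P[:,1]-v[1])-v[2],[.5255,.1414,r0],loss="soft_l1",f_scale=.0005).x.round(4)
for n in ("wrist","scene","top"):
    c,p,d=shot(n); g=p.astype(int)
    K,D,R,t=c
    u0,v0=cv2.projectPoints(np.array([[.5255,.1414,.0700]]),cv2.Rodrigues(R)[0],t,K,D)[0].ravel()
    v,u=np.mgrid[:420,:560]; P=plane(c,np.c_[u.ravel(),v.ravel()],.0700).reshape(420,560,3); rr=np.hypot(P[:,:,0]-.5255,P[:,:,1]-.1414)
    w=(rr<.0215)&(g[:,:,0]>g[:,:,1]*.8); print(n,"ring",w.sum(),fit(P[w],.0173))
    grn=(g[:,:,1]>1.25*g[:,:,0])&(rr<.04); k=max(cv2.findContours(grn.astype(np.uint8),0,cv2.CHAIN_APPROX_NONE)[0],key=cv2.contourArea); Q=plane(c,k,.0700); cam0=(-R.T@t)[:2]-[.5255,.1414]; dirc=cam0/np.linalg.norm(cam0)
    far=((Q[:,:2]-[.5255,.1414])@dirc)<.005
    print("  green far edge (top rim)",fit(Q[far],.025), "camera dir",dirc.round(2))
    if n=="wrist":
        u=int(round(u0)); 
        for vv in range(int(v0)+20,int(v0)+60): print(vv,p[vv,u].tolist(),end=" ")
        k=(u,)
        for lab,h in (("ret bottom",.06),("filter bottom",.048),("steel bottom",.038)):
            q=cv2.projectPoints(np.array([[.5251-.025,.1413,h],[.5261-.025,.1413,h]]),cv2.Rodrigues(R)[0],t,K,D)[0].reshape(-1,2); print("\n",lab,"for centre .5251/.5261 at v",q[:,1].round(1))
E
```

```text
wrist ring 579 [0.5263 0.1413 0.0176]
  green far edge (top rim) [0.5263 0.1413 0.0242] camera dir [-1.    0.04]
105 [152, 180, 156] 106 [197, 199, 195] 107 [198, 201, 196] 108 [185, 191, 184] 109 [124, 148, 129] 110 [66, 128, 80] 111 [84, 162, 104] 112 [86, 163, 106] 113 [86, 163, 106] 114 [85, 162, 104] 115 [85, 161, 104] 116 [109, 153, 113] 117 [153, 154, 144] 118 [168, 168, 163] 119 [141, 144, 140] 120 [87, 87, 85] 121 [152, 152, 148] 122 [196, 197, 193] 123 [197, 197, 193] 124 [195, 196, 191] 125 [196, 196, 192] 126 [195, 195, 192] 127 [195, 195, 191] 128 [195, 195, 191] 129 [195, 196, 194] 130 [196, 199, 202] 131 [196, 200, 203] 132 [196, 200, 204] 133 [197, 201, 206] 134 [179, 183, 187] 135 [96, 96, 97] 136 [48, 47, 47] 137 [47, 47, 49] 138 [60, 60, 61] 139 [75, 77, 77] 140 [82, 83, 83] 141 [81, 82, 83] 142 [82, 83, 83] 143 [81, 83, 83] 144 [82, 83, 84] 
 ret bottom for centre .5251/.5261 at v [117.8 116.6]

 filter bottom for centre .5251/.5261 at v [117.8 116.6]

 steel bottom for centre .5251/.5261 at v [117.7 116.6]
scene ring 23 [0.5239 0.142  0.0174]
  green far edge (top rim) [0.5247 0.1423 0.0242] camera dir [0.63 0.77]
top ring 167 [0.5253 0.1413 0.0149]
  green far edge (top rim) [-2.4842  3.2625  4.3693] camera dir [-0.89 -0.46]
```

```bash
python3 -c "
from rig import job_done,state
print(state()['clock']); print(job_done())"
```

```text
34.7
the job is handed in; nothing more can be done
None
```

The stack is on the carrier plate in the right order (steel support, white filter, green retainer), pressed home, and handed in at 34.7 s with the arm clear. One thing is slightly off: the retainer sits a little to one side, by about 1 to 2 mm.

**Press:** The plate met the collar after about 13 mm of travel, then moved about 4 mm further to a hard stop. It did not move at all under 17–18 N there, the most I measured. The plate came down from about 57 to 38 mm above the bench. The red pin is clearly up, about 12–14 mm above the base rim by a rough depth reading.

**Centring:** By the wrist camera, distances from the plate centre are:

| Disc | Offset in x | When measured |
|---|---|---|
| Support | 0.6 mm | before the press |
| Filter | 0.6 mm | before the press |
| Retainer | 1.8 mm | after the press (1.3 mm before it) |

So the retainer lies about 1.2 mm off the filter's edge. I left it, since nudging the finished stack risked disturbing it with few turns remaining. In y all three were within 0.2 mm. I did not remeasure the support and filter after the press. The fixed cameras put the retainer's x at 0.524–0.525 m against the wrist camera's 0.526 m, which is within calibration error.

**Disagreement with the description:** The fingertips end about 36 mm short of the reported TCP. My first grasp closed on air above the disc. After measuring this with both cameras I used that offset throughout.

I did not knowingly touch any of the other items on the bench, but I made no final check of each one's position.

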